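# Put the amplifier battery sticks on charge, sorted by length

### The arm

A 7-joint arm with a two-finger parallel gripper is mounted at the origin on the work surface. World frame = base frame: x ahead of the robot, y to its left, z up, the work surface at z = 0. Lengths are in m, angles in rad, forces in N, time in s.
With the tool pointing down it reaches from about 0.425 to 1.025 m from the base axis. Payload 9.4 kg.
Tool frame: the origin (TCP) lies midway between the tips of the shut fingers; the grasp point (between the pads) lies 19 mm behind it (env.grip_point_offset is the distance from the TCP to the grasp point, in m); z points along the fingers, y is the line along which they close (so a half turn about z gives the same grasp; the last joint's range is limited). The gripper opens to 85 mm and grips with 20 to 120 N. Pads are 22 mm wide; open, the fingers measure 114 mm over their backs; the gripper's body (76 mm by 85 mm) begins 54 mm behind the grasp point. The pads swing forward as they close: fully open they stand 13 mm farther back than shut.
Start: joints at [-1.331, 0.599, -0.003, 1.599, 0.002, 0.943, -0.08], TCP at [0.226, 0.689, 0.231] pointing down, gripper open.
Joint ranges: [-2.57, 2.57], [-0.35, 1.97], [-1.29, 1.29], [0.11, 2.56], [-1.05, 4.19], [0.11, 1.86], [-2.63, 2.63]. Speed limits (rad/s): [2.22, 2.22, 3.01, 3.01, 3.14, 3.14, 3.14].

### API

Orientations are given as [roll, pitch, yaw] about the fixed x, y, z axes, in that order (R = Rz(yaw) Ry(pitch) Rx(roll)).
In Python, from rig import state, grab_frame, camera_params, order, env gives the robot as it stands. The module is installed in compiled form; this text tells all that it offers.
- The arm moves only by the tool apply_moves, never from a script. Its argument "increments" is a list of rows, each a list of 3 entries, a list of its own where there are three numbers: the shift along the tool's x, y, z in mm, then the turn, a rotation vector about the tool's x, y, z in degrees, then the opening, from 0 (shut) to 1 (fully open). In form: [[[dx, dy, dz], [rx, ry, rz], hand], ...]. A call has 1 to 12 rows; each row is the pose to reach, as a shift and turn from the pose commanded when the call began, along the tool's axes at that moment; what a row does not reach only later rows make up. A row lasts 1/10 s, in which the tool goes at most 50 mm and 8.59 degrees, less where a joint would pass 70% of its speed; a pose out of reach is approached as far as the arm can. A call with a gripper value outside its range is refused whole. The fingers move at their own pace and stop on an object; "newtons" is the grip in N (left out, the last holds). Time passes only in rows, so rows that repeat a pose let the fingers close. It gives the time, the measured TCP pose, the force, the opening and the grip force at its end, in the units of the state.
- state(): the state, without advancing time (a new reading comes with each control period).
- grab_frame(name): name is "side" or "top"; returns the picture (480x640x3 uint8, red, green, blue); there is no depth.
- camera_params(name): a dict with "fx", "fy", "cx", "cy" (pixels), "rvec" (rotation vector, rad) and "tvec" (3), from world to camera coordinates, as OpenCV has them. Camera axes: x right, y down, z forward; pixel columns grow to the right and rows downward; lengths in m; the calibration is good to about 2 mm. A picture is of the moment at which its call begins. camera_params takes no time and is no camera call.
- order.job_done(): hands the job in; it is judged then, once.
The state is a dict: "t": time; "joints": joint angles; "qd": joint speeds; "tau": joint torques, N m; "ee_pos": TCP position; "tcp_rot": TCP orientation; "wrist_force": force on the tool from outside, world axes, zero at the start; "wrist_torque": the same for the moment, N m; "gripper_width": finger opening in m; "gripper_force": force on a finger pad.
Only numpy, scipy, OpenCV 4.12 (cv2) and the standard library are available. Lean on these libraries where they do the work, as an engineer would, in place of code of your own. Each camera call takes 0.05 s, during which the arm holds its last target. There are 200 camera calls.

### The job

Put the rig's battery sticks on charge: lift the cover off the charger and lay it flat on the bench, sort every stick from the mat by length into the bays of matching length, each lying flat between its two end sockets, then seat the cover fully down over its pins again, and only after that turn the selector from the red mark to the green one. Leave the other things on the bench where they are.

Things in the scene. Friction and masses are not known exactly. Their poses are not given: they have to be found in the camera images.
- charger: fixed: grey tray 284 (x) by 177 mm (y), white panel 84 mm wide along its +y side. Origin on the bench under the tray's middle. Deck 20 mm, panel 46 mm high; walls at y +-76.5 to +-88.5 mm rise to 50 mm, x ends open. Six bays along y, 48 mm apart. The sticks wait on a fixed blue-grey mat, 320 by 360 by 2 mm, at its right; bench left of the panel (near x 0.50, y 0.39) is free
- cover: loose cover plate, grey frame with two clear panes, 284 by 192 by 5 mm, 0.3 to 0.45 kg, on the charger's pins at the start. Origin in the middle of its underside, x along its long side, z up. Four 13 mm square holes at x +-128, y +-82.5 mm fit loosely over the pins (2.5 mm play each way); it may go back either way round
- cover_handle (a point): centre of the blue bar handle on the cover: bar 110 mm along the cover's x, 14 mm wide and 14 mm high, its centre 34 mm above the cover's underside, 22 mm of free space below the bar
- cover_seat (a point): where the cover's origin is when it is seated on the charger's side walls: middle of the tray, 50 mm above the bench; axes as the charger's. Four steel locating pins, 8 mm in diameter with cone tips, stand 13 mm above the walls at x +-128, y +-82.5 mm from here
- selector (a joint): turn of the black selector knob on the panel (rad): 0 at the red mark (off, at the start), clicks in at 0.698 (white mark, trickle) and 1.396 (green mark, charge); end stops just beyond. Grows clockwise seen from above, about an upright axis. Takes about 0.06 N m between marks and settles at the nearest mark when let go
- selector_grip (a point): on the knob's axis, 78 mm above the bench, the height to grip its bar: 41 mm long, 14 mm wide, from 55 mm (top of the knob's round skirt, 22 mm in radius) to 83 mm. x runs along the bar, white pointer towards -x; at 0 the bar lies along the charger's x, pointer to the robot. Red, white and green dots lie on the panel 32 mm from the axis
- stick_short_1: a battery stick: green shrink-wrapped row of cells, 18 mm round, with a 20 mm square white end cap on each end (so it does not roll), 75 mm long, 2 cells, about 67 g. Origin at its centre (10 mm above what it lies on), x axis along its length. All sticks look alike but for length. It lies on the mat at the start, or is absent (None)
- stick_short_2: a battery stick: green shrink-wrapped row of cells, 18 mm round, with a 20 mm square white end cap on each end (so it does not roll), 75 mm long, 2 cells, about 67 g. Origin at its centre (10 mm above what it lies on), x axis along its length. All sticks look alike but for length. It lies on the mat at the start, or is absent (None)
- stick_mid_1: a battery stick: green shrink-wrapped row of cells, 18 mm round, with a 20 mm square white end cap on each end (so it does not roll), 110 mm long, 3 cells, about 99 g. Origin at its centre (10 mm above what it lies on), x axis along its length. All sticks look alike but for length. It lies on the mat at the start, or is absent (None)
- stick_mid_2: a battery stick: green shrink-wrapped row of cells, 18 mm round, with a 20 mm square white end cap on each end (so it does not roll), 110 mm long, 3 cells, about 99 g. Origin at its centre (10 mm above what it lies on), x axis along its length. All sticks look alike but for length. It lies on the mat at the start, or is absent (None)
- stick_long_1: a battery stick: green shrink-wrapped row of cells, 18 mm round, with a 20 mm square white end cap on each end (so it does not roll), 145 mm long, 4 cells, about 130 g. Origin at its centre (10 mm above what it lies on), x axis along its length. All sticks look alike but for length. It lies on the mat at the start, or is absent (None)
- stick_long_2: a battery stick: green shrink-wrapped row of cells, 18 mm round, with a 20 mm square white end cap on each end (so it does not roll), 145 mm long, 4 cells, about 130 g. Origin at its centre (10 mm above what it lies on), x axis along its length. All sticks look alike but for length. It lies on the mat at the start, or is absent (None)
- bay_short_1 (a point): centre of a stick lying in one of the two 75 mm bays, 30 mm above the bench (10 mm above the deck); axes as the charger's, the bay runs along y, 83 mm long. At each end a black socket 12 mm high, 11 mm long, 26 mm wide inside holds the end cap; between them the deck is bare for the fingers, 28 mm to a neighbouring stick
- bay_short_2 (a point): centre of a stick lying in one of the two 75 mm bays, 30 mm above the bench (10 mm above the deck); axes as the charger's, the bay runs along y, 83 mm long. At each end a black socket 12 mm high, 11 mm long, 26 mm wide inside holds the end cap; between them the deck is bare for the fingers, 28 mm to a neighbouring stick
- bay_mid_1 (a point): centre of a stick lying in one of the two 110 mm bays, 30 mm above the bench (10 mm above the deck); axes as the charger's, the bay runs along y, 118 mm long. At each end a black socket 12 mm high, 11 mm long, 26 mm wide inside holds the end cap; between them the deck is bare for the fingers, 28 mm to a neighbouring stick
- bay_mid_2 (a point): centre of a stick lying in one of the two 110 mm bays, 30 mm above the bench (10 mm above the deck); axes as the charger's, the bay runs along y, 118 mm long. At each end a black socket 12 mm high, 11 mm long, 26 mm wide inside holds the end cap; between them the deck is bare for the fingers, 28 mm to a neighbouring stick
- bay_long_1 (a point): centre of a stick lying in one of the two 145 mm bays, 30 mm above the bench (10 mm above the deck); axes as the charger's, the bay runs along y, 153 mm long. At each end a black socket 12 mm high, 11 mm long, 26 mm wide inside holds the end cap; between them the deck is bare for the fingers, 28 mm to a neighbouring stick
- bay_long_2 (a point): centre of a stick lying in one of the two 145 mm bays, 30 mm above the bench (10 mm above the deck); axes as the charger's, the bay runs along y, 153 mm long. At each end a black socket 12 mm high, 11 mm long, 26 mm wide inside holds the end cap; between them the deck is bare for the fingers, 28 mm to a neighbouring stick
- slip_box: bystander, to be left alone: small clear box with orange lid, 60 by 42 by 24 mm, among the sticks on the mat. Origin on its underside
- table_clamp: bystander, to be left alone: dark steel forked table clamp, 79 by 28 by 16 mm, among the sticks on the mat. Origin on its underside
- multimeter: bystander, to be left alone: yellow hand-held multimeter, 160 by 78 by 47 mm, between robot and mat. Origin on its underside
- screwdriver: bystander, to be left alone: blue-handled screwdriver, 190 mm long, 26 mm high, beyond the mat. Origin on its underside
- dishes: bystander, to be left alone: stack of glass dishes, 55 mm across, 37 mm high, between robot and panel. Origin on its underside

How it is judged:
By the outcome, as a careful person would: the job done as asked, in the order asked, and still so for the second after the job is handed in, with the robot touching nothing.
Of stick_short_1, stick_short_2, stick_mid_1, stick_mid_2, stick_long_1, stick_long_2 only 3 to 5 are there at a start; the rules pass over those that are not, and their reading is None.
At some moment in a run one of stick_short_1, stick_short_2, stick_mid_1, stick_mid_2, stick_long_1, stick_long_2 may be knocked a few centimetres aside while the robot is not near it.
Once in a run the grip may slacken for a moment while it holds something.
It also fails if it takes over 210 s, if anything falls off the work surface, if the arm or the gripper's body presses on something with over 40 N, if the wrist force passes 120 N, or if a joint passes its speed limit or range.

## Working session

There is one attempt and no reset: what is moved stays moved. The work goes in short steps, Python scripts to look and compute and a tool call to move; the robot and the scene stay as the last step left them, time stands still between calls to the robot, and variables do not carry over. Pictures are saved under pics/ and viewed, at most 14 in all, crops included, and the job is handed in when it is done.

Besides the shell and the picture viewer there is one more tool, called as a command line: name --argument value ..., lists and objects as JSON in quotes. apply_moves: Moves the arm, as the interface text tells. Its arguments: {"type":"object","properties":{"increments":{"type":"array"},"newtons":{"type":"number"}},"required":["increments"]}

```bash
mkdir -p pics; cat > h.py <<'E'
import numpy as np, cv2
from rig import state, grab_frame, camera_params, order, env
def cam(n):
    p=camera_params(n); K=np.array([[p['fx'],0,p['cx']],[0,p['fy'],p['cy']],[0,0,1.]])
    return K,cv2.Rodrigues(np.array(p['rvec'],float))[0],np.array(p['tvec'],float).ravel()
def proj(n,P):
    K,R,t=cam(n); q=(np.atleast_2d(P)@R.T+t)@K.T; return q[:,:2]/q[:,2:]
def ray(n,uv):
    K,R,t=cam(n); d=R.T@np.linalg.inv(K)@np.array([uv[0],uv[1],1.]); return -R.T@t,d/np.linalg.norm(d)
def onz(n,uv,z):
    o,d=ray(n,uv); return o+d*(z-o[2])/d[2]
def tri(a,b):
    (o1,d1),(o2,d2)=ray('top',a),ray('side',b)
    s=np.linalg.lstsq(np.c_[d1,-d2],o2-o1,rcond=None)[0]
    p,q=o1+s[0]*d1,o2+s[1]*d2; return (p+q)/2,np.linalg.norm(p-q)
def save(n,f):
    im=grab_frame(n); cv2.imwrite('pics/'+f,im[:,:,::-1]); return im
E
python3 - <<'E'
from h import *
for n in('top','side'):
    save(n,n+'0.png'); K,R,t=cam(n); print(n,K.tolist(),(-R.T@t).round(3),R[2].round(3))
s=state(); print({k:np.round(v,3).tolist() for k,v in s.items()}, env.grip_point_offset)
E
```

```text
top [[556.6851513383004, 0.0, 321.83658989783794], [0.0, 556.6851513383004, 235.6909864856239], [0.0, 0.0, 1.0]] [ 0.421 -0.076  1.083] [ 0.052  0.002 -0.999]
side [[514.2211567560113, 0.0, 320.7848126015849], [0.0, 514.2211567560113, 233.77882909831814], [0.0, 0.0, 1.0]] [ 0.284 -0.671  0.743] [ 0.212  0.668 -0.713]
{'t': 0.1, 'joints': [-1.331, 0.6, -0.003, 1.6, 0.002, 0.943, -0.08], 'qd': [-0.001, -0.003, 0.002, -0.004, -0.0, -0.0, -0.0], 'tau': [0.004, -77.799, 1.57, -25.862, 0.013, 0.006, -0.0], 'ee_pos': [0.226, 0.688, 0.23], 'tcp_rot': [-3.14, 0.0, 2.825], 'wrist_force': [0.24, 0.885, -0.573], 'wrist_torque': [-0.032, 0.002, -0.057], 'gripper_force': 0.0, 'gripper_width': 0.086} 0.0187
```

View pics/top0.png

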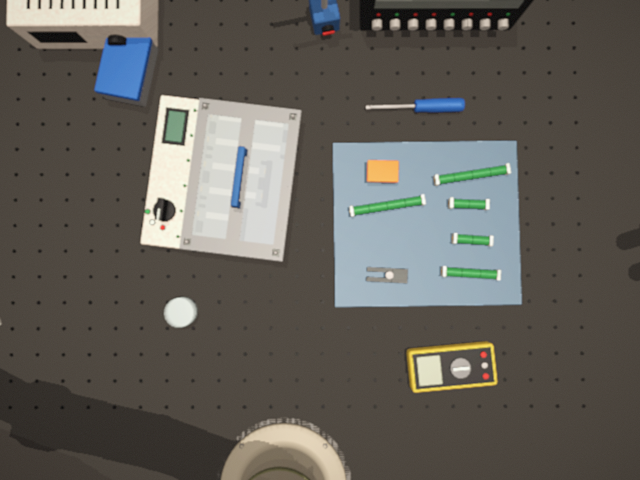

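View pics/side0.png

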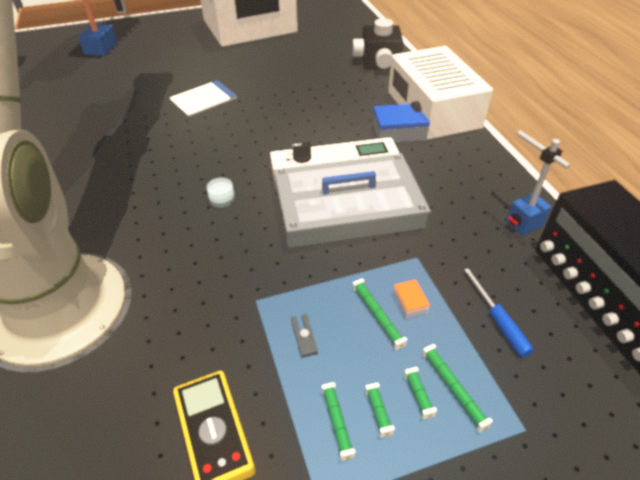

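Top view: charger around (225,180), with the handle from (244,148) to (235,207) and the knob at (164,209). There are five sticks: (387,206), (472,174), (470,204), (473,240) and (471,272). The side view shows the same things, with the handle at (349,182). I'll measure the handle and sticks from both views.

```bash
cat >> h.py <<'E'
def comps(mask,amin=40):
    n,l,s,c=cv2.connectedComponentsWithStats(mask.astype(np.uint8),connectivity=8)
    return [(np.argwhere(l==i)[:,::-1].astype(np.float32),s[i,4],c[i]) for i in range(1,n) if s[i,4]>=amin]
def hsv(im): return cv2.cvtColor(im,cv2.COLOR_RGB2HSV)
def ends(pts):
    c=pts.mean(0); u=np.linalg.svd(pts-c,full_matrices=False)[2][0]; s=(pts-c)@u
    return c+u*s.min(),c+u*s.max(),c
def green(im):
    h=hsv(im); m=((h[...,0]>45)&(h[...,0]<80)&(h[...,1]>140)&(h[...,2]>60)).astype(np.uint8)
    return comps(cv2.morphologyEx(m,cv2.MORPH_CLOSE,np.ones((5,5))),90)
def sticks(z=.012):
    out=[]; S=[ends(p) for p,_,_ in green(grab_frame('side'))]
    for p,a,c in green(grab_frame('top')):
        e0,e1,_=ends(p); A,B=onz('top',e0,z),onz('top',e1,z); C=(A+B)/2; d=B-A
        best=None
        for s in S:
            for f in((s[0],s[1]),(s[1],s[0])):
                if np.abs(np.r_[f[0]-proj('side',A)[0],f[1]-proj('side',B)[0]]).max()<22:
                    T=[tri(e0,f[0]),tri(e1,f[1])]; best=((T[0][0]+T[1][0])/2,[t[0][2] for t in T],max(t[1] for t in T))
        out.append((C,np.linalg.norm(d),np.degrees(np.arctan2(d[1],d[0]))%180,best,c))
    return out
def show():
    for C,L,y,b,c in sticks(): print('C',C[:2].round(4),'greenlen %.0f yaw %.1f'%(L*1e3,y),'tri',None if b is None else (b[0].round(4),np.round(b[1],3),round(b[2],4)),'px',c.round())
E
python3 - <<'E'
from h import *
show()
for n,box in(('top',(130,90,310,270)),('side',(260,130,440,250))):
    im=grab_frame(n); h=hsv(im); m=(h[...,0]>100)&(h[...,0]<125)&(h[...,1]>120); M=np.zeros(m.shape,bool); x0,y0,x1,y1=box; M[y0:y1,x0:x1]=m[y0:y1,x0:x1]
    for p,a,c in comps(M): 
        print(n,a,[e.round(1).tolist() for e in ends(p)])
top=grab_frame('top');side=grab_frame('side')
a=cv2.resize(top[90:270,130:310],(400,400),interpolation=cv2.INTER_CUBIC);b=cv2.resize(side[125:255,260:440],(400,289),interpolation=cv2.INTER_CUBIC)
o=np.zeros((400,800,3),np.uint8);o[:,:400]=a;o[:289,400:]=b;cv2.imwrite('pics/c1.png',o[:,:,::-1])
E
```

```text
C [ 0.5947 -0.3664] greenlen 126 yaw 98.7 tri (array([ 0.594 , -0.3648,  0.0186]), array([0.019, 0.018]), np.float64(0.0019)) px [473. 174.]
C [ 0.5349 -0.2013] greenlen 126 yaw 98.9 tri None px [388. 205.]
C [ 0.5371 -0.3595] greenlen 56 yaw 88.5 tri (array([ 0.5368, -0.3573,  0.0212]), array([0.02 , 0.023]), np.float64(0.0021)) px [470. 204.]
C [ 0.4683 -0.3657] greenlen 56 yaw 86.2 tri (array([ 0.4683, -0.3631,  0.0219]), array([0.021, 0.023]), np.float64(0.001)) px [473. 239.]
C [ 0.4044 -0.3611] greenlen 91 yaw 86.1 tri (array([ 0.4047, -0.3587,  0.0213]), array([0.021, 0.021]), np.float64(0.0005)) px [473. 273.]
top 109 [[129.39999389648438, 98.19999694824219], [141.1999969482422, 90.30000305175781], [134.89999389648438, 94.5]]
top 386 [[241.6999969482422, 147.0], [234.10000610351562, 206.5], [237.89999389648438, 176.6999969482422]]
```

View pics/c1.png

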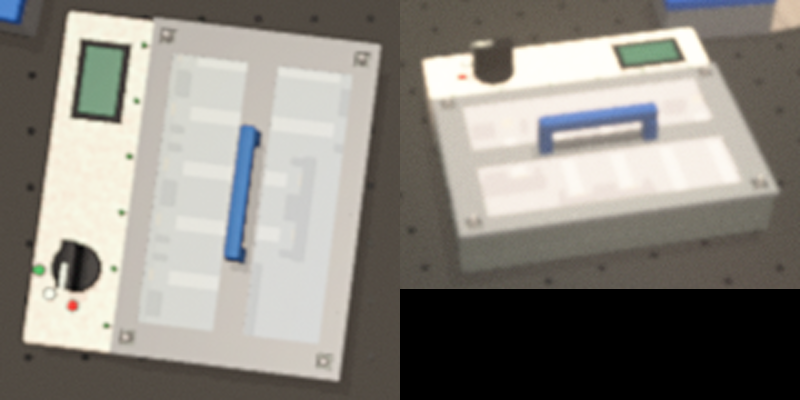

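The crop shows the pins at the cover corners. In top pixels they are (205,106), (292.5,116), (187,242) and (275,252.5), with the knob centre near (164,210). In the side view they are (281,171), (398,156.5), (293,224.5) and (422,207).

```bash
python3 - <<'E'
from h import *
T=dict(pp=(205.2,105.8),pm=(292.5,116.1),mp=(186.7,241.7),mm=(275.4,252.5))
S=dict(pp=(398.2,156.5),pm=(422,206.9),mp=(281.2,171.4),mm=(293.3,224.5))
for k in T: print(k,tri(T[k],S[k]),onz('top',T[k],.062).round(4))
P={k:onz('top',T[k],.062)[:2] for k in T}; c=sum(P.values())/4
ax=(P['pp']+P['pm']-P['mp']-P['mm']); ay=(P['pp']+P['mp']-P['pm']-P['mm'])
print('centre',c,'yaw',np.degrees(np.arctan2(ax[1],ax[0])),np.degrees(np.arctan2(-ay[0],ay[1])),np.linalg.norm(ax)/2,np.linalg.norm(ay)/2)
for a,b in(((234.1,206.5),(323,178)),((241.7,147.),(375.7,172))): print('handle',tri(a,b),onz('top',a,.085))
print('knob',onz('top',(164.2,210.2),.055),onz('top',(164.2,210.2),.083))
side=grab_frame('side'); h=hsv(side); print(h[172:182,348])
for p,_,_ in green(side): print([e.round() for e in ends(p)])
E
```

```text
pp (array([0.71966526, 0.1422665 , 0.05844517]), np.float64(0.00409911601023178)) [0.7166 0.1421 0.062 ]
pm (array([ 0.69921218, -0.02042736,  0.0567214 ]), np.float64(0.0023189514782173655)) [ 0.6967 -0.0203  0.062 ]
mp (array([0.46494792, 0.17506222, 0.05704627]), np.float64(0.002162197817042356)) [0.4637 0.1741 0.062 ]
mm (array([0.44479365, 0.01114105, 0.05774728]), np.float64(0.0027390626870675405)) [0.4434 0.0111 0.062 ]
centre [0.58008557 0.07673793] yaw -7.1399910106404185 -7.0573079876838145 0.2550950645819118 0.16395749738812376
handle (array([0.52681616, 0.08145585, 0.09545736]), np.float64(0.004109327473319646)) [0.52592386 0.08364875 0.085     ]
handle (array([0.63420484, 0.06876748, 0.09283654]), np.float64(0.003674378401706253)) [0.63409403 0.07044644 0.085     ]
knob [0.52259238 0.21813311 0.055     ] [0.51982519 0.21012177 0.083     ]
[[ 15  17 244]
 [176   8 228]
 [116  42 212]
 [110  97 207]
 [110 116 209]
 [110 116 197]
 [111 102 175]
 [112  90 147]
 [114  69 137]
 [120  33 146]]
[array([432., 354.], dtype=float32), array([481., 419.], dtype=float32), array([459., 390.], dtype=float32)]
[array([412., 375.], dtype=float32), array([426., 407.], dtype=float32), array([419., 391.], dtype=float32)]
[array([329., 390.], dtype=float32), array([345., 447.], dtype=float32), array([337., 419.], dtype=float32)]
[array([373., 390.], dtype=float32), array([384., 424.], dtype=float32), array([378., 407.], dtype=float32)]
```

```bash
cat >> h.py <<'E'
from scipy.spatial.transform import Rotation as Ro
def go(*wps):
    s=state(); p=np.array(s['ee_pos']); R=Ro.from_euler('xyz',s['tcp_rot'])
    for x,y,z,yaw in wps:
        cand=[Ro.from_euler('xyz',[180,0,yaw+k],degrees=True) for k in(0,180)]
        rv=min([(R.inv()*c).as_rotvec(degrees=True) for c in cand],key=np.linalg.norm) if yaw is not None else np.zeros(3)
        d=R.inv().apply(np.array([x,y,z])-p)*1e3
        print((x,y,z,yaw),'->',d.round(1).tolist(),rv.round(1).tolist(),'rows %.1f'%max(np.linalg.norm(d)/50,np.linalg.norm(rv)/8.59))
def st():
    s=state(); print('t',round(s['t'],1),'pos',np.round(s['ee_pos'],4),'rot',np.degrees(s['tcp_rot']).round(1),'q',np.round(s['joints'],2),'F',np.round(s['wrist_force'],1),'w',round(s['gripper_width'],4),'gf',s['gripper_force'])
E
python3 - <<'E'
from h import *
go((.58,.077,.17,172.95),(.58,.077,.066,172.95))
E
```

```text
(0.58, 0.077, 0.17, 172.95) -> [-527.1, -471.1, 61.3] [-0.0, 0.0, -11.1] rows 14.2
(0.58, 0.077, 0.066, 172.95) -> [-527.1, -471.1, 165.3] [-0.0, 0.0, -11.1] rows 14.5
```

apply_moves --increments '[[[-527,-471,30],[0,0,-11.1],0.5],[[-527,-471,30],[0,0,-11.1],0.5],[[-527,-471,30],[0,0,-11.1],0.5],[[-527,-471,30],[0,0,-11.1],0.5],[[-527,-471,30],[0,0,-11.1],0.5],[[-527,-471,30],[0,0,-11.1],0.5],[[-527,-471,30],[0,0,-11.1],0.5],[[-527,-471,30],[0,0,-11.1],0.5],[[-527,-471,30],[0,0,-11.1],0.5],[[-527,-471,30],[0,0,-11.1],0.5],[[-527,-471,60],[0,0,-11.1],0.5],[[-527,-471,60],[0,0,-11.1],0.5]]'

```text
t: 1.65
ee_pos: [0.5264, 0.1698, 0.192]
tcp_rot: [3.141, 0.001, 3.019]
wrist_force: [0.0, 1.0, -0.1]
gripper_width: 0.0427
gripper_force: 0.0
```

```bash
python3 -c "
from h import *
st();go((.58,.077,.17,172.95),(.58,.077,.066,172.95))"
```

```text
t 1.6 pos [0.5264 0.1698 0.192 ] rot [1.80e+02 1.00e-01 1.73e+02] q [-0.38  0.44 -0.05  2.03  0.03  0.66  1.  ] F [ 0.   1.  -0.1] w 0.0427 gf 0.0
(0.58, 0.077, 0.17, 172.95) -> [-64.5, -85.6, 22.0] [0.0, 0.1, 0.0] rows 2.2
(0.58, 0.077, 0.066, 172.95) -> [-64.4, -85.6, 126.0] [0.0, 0.1, 0.0] rows 3.3
```

apply_moves --increments '[[[-64.5,-85.6,22],[0,0,0],0.5],[[-64.5,-85.6,22],[0,0,0],0.5],[[-64.5,-85.6,22],[0,0,0],0.5],[[-64.5,-85.6,60],[0,0,0],0.5],[[-64.5,-85.6,60],[0,0,0],0.5]]'

```text
t: 2.15
ee_pos: [0.5768, 0.0781, 0.1287]
tcp_rot: [-3.14, -0.005, 3.018]
wrist_force: [-0.7, 0.7, 0.3]
gripper_width: 0.0424
gripper_force: 0.0
```

```bash
python3 -c "
from h import *
st();go((.58,.077,.17,172.95),(.58,.077,.066,172.95))
save('top','t2.png')
im=grab_frame('side');t=grab_frame('top')
o=np.zeros((300,800,3),np.uint8);o[:,:400]=cv2.resize(t[100:250,140:340],(400,300));o[:,400:]=cv2.resize(im[120:270,250:450],(400,300));cv2.imwrite('pics/c2.png',o[:,:,::-1])"
```

```text
t 2.1 pos [0.5768 0.0781 0.1287] rot [-179.9   -0.3  172.9] q [-0.2   0.56 -0.05  2.01  0.04  0.57  1.17] F [-0.7  0.7  0.3] w 0.0424 gf 0.0
(0.58, 0.077, 0.17, 172.95) -> [-3.1, -0.7, -41.3] [-0.1, -0.3, -0.0] rows 0.8
(0.58, 0.077, 0.066, 172.95) -> [-3.7, -0.6, 62.7] [-0.1, -0.3, -0.0] rows 1.3
```

View pics/c2.png

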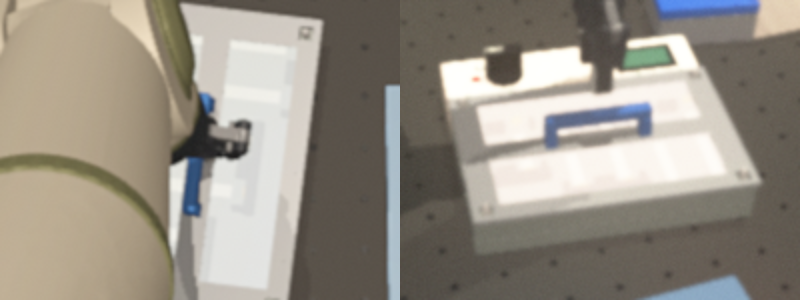

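apply_moves --increments '[[[0,0,30],[0,0,0],0.5],[[0,0,64],[0,0,0],0.5],[[0,0,64],[0,0,0],0.5],[[0,0,64],[0,0,0],0],[[0,0,64],[0,0,0],0],[[0,0,64],[0,0,0],0],[[0,0,64],[0,0,0],0],[[0,0,64],[0,0,0],0],[[0,0,64],[0,0,0],0]]' --newtons 80

```text
t: 3.2
ee_pos: [0.5798, 0.0789, 0.07]
tcp_rot: [3.141, 0.003, 3.019]
wrist_force: [-1.6, 0.4, 7.6]
gripper_width: 0.0123
gripper_force: 79.2
```

```bash
python3 -c "
from h import *
st()
go((.58,.077,.155,172.95),(.51,.395,.155,172.95))"
```

```text
t 3.2 pos [0.5798 0.0789 0.07  ] rot [179.9   0.2 172.9] q [-0.21  0.65 -0.04  2.05  0.06  0.44  1.16] F [-1.6  0.4  7.6] w 0.0123 gf 79.19807553291321
(0.58, 0.077, 0.155, 172.95) -> [-0.7, -1.8, -85.0] [0.1, 0.2, 0.0] rows 1.7
(0.51, 0.395, 0.155, 172.95) -> [107.8, 305.2, -85.0] [0.1, 0.2, 0.0] rows 6.7
```

apply_moves --increments '[[[0,0,-8],[0,0,0],0],[[0,0,-20],[0,0,0],0],[[0,0,-40],[0,0,0],0],[[0,0,-65],[0,0,0],0],[[0,0,-85],[0,0,0],0],[[30,90,-85],[0,0,0],0],[[50,135,-85],[0,0,0],0],[[65,180,-85],[0,0,0],0],[[80,225,-85],[0,0,0],0],[[95,270,-85],[0,0,0],0],[[108,305,-85],[0,0,0],0],[[108,305,-85],[0,0,0],0]]'

```text
t: 4.4
ee_pos: [0.5066, 0.4005, 0.154]
tcp_rot: [3.138, -0.0, 3.024]
wrist_force: [-0.7, 0.4, -3.6]
gripper_width: 0.0125
gripper_force: 78.5
```

```bash
python3 -c "
from h import *
st()
go((.51,.395,.155,172.95),(.51,.395,.02,172.95));show()
save('top','t3.png')"
```

```text
t 4.4 pos [0.5066 0.4005 0.154 ] rot [179.8  -0.  173.3] q [-0.75  0.59 -0.02  1.86  0.01  0.69  0.69] F [-0.7  0.4 -3.6] w 0.0125 gf 78.52638244628906
(0.51, 0.395, 0.155, 172.95) -> [-4.0, -5.1, -1.0] [0.2, -0.0, 0.3] rows 0.1
(0.51, 0.395, 0.02, 172.95) -> [-4.0, -5.6, 134.0] [0.2, -0.0, 0.3] rows 2.7
C [ 0.5947 -0.3664] greenlen 126 yaw 98.6 tri (array([ 0.5937, -0.3644,  0.0194]), array([0.02 , 0.018]), np.float64(0.0013)) px [472. 174.]
C [ 0.5349 -0.2013] greenlen 126 yaw 98.8 tri None px [388. 205.]
C [ 0.5373 -0.3594] greenlen 56 yaw 88.3 tri (array([ 0.5368, -0.3571,  0.0215]), array([0.021, 0.022]), np.float64(0.002)) px [470. 204.]
C [ 0.4684 -0.3651] greenlen 57 yaw 86.4 tri (array([ 0.4684, -0.3628,  0.0208]), array([0.019, 0.023]), np.float64(0.0019)) px [473. 239.]
C [ 0.4044 -0.3611] greenlen 91 yaw 86.1 tri (array([ 0.4047, -0.3586,  0.0215]), array([0.022, 0.021]), np.float64(0.0003)) px [472. 273.]
```

View pics/t3.png

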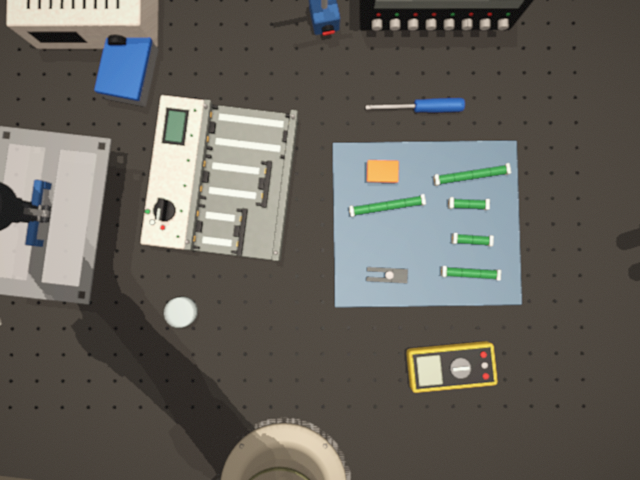

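The cover is gripped and clear. The bays show in the top view: long at x-far (248,121) and (246,143), mid (235,168) and (230,193), short (220,215) and (217,241). Now I'll lower the cover.

apply_moves --increments '[[[0,0,50],[0,0,0],0],[[0,0,90],[0,0,0],0],[[0,0,110],[0,0,0],0],[[0,0,122],[0,0,0],0],[[0,0,128],[0,0,0],0],[[0,0,132],[0,0,0],0],[[0,0,135],[0,0,0],0],[[0,0,136],[0,0,0],0],[[0,0,136],[0,0,0],0]]'

```text
t: 5.45
ee_pos: [0.5099, 0.3945, 0.02]
tcp_rot: [3.14, 0.002, 3.018]
wrist_force: [-4.1, -4.3, 17.8]
gripper_width: 0.0123
gripper_force: 81.4
```

```bash
python3 -c "
from h import *
st()"
```

```text
t 5.5 pos [0.5099 0.3945 0.02  ] rot [1.799e+02 1.000e-01 1.729e+02] q [-0.74  0.77 -0.01  1.92  0.02  0.44  0.68] F [-4.1 -4.3 17.8] w 0.0123 gf 81.44720792770386
```

apply_moves --increments '[[[0,0,-1],[0,0,0],0.5],[[0,0,-1],[0,0,0],0.5],[[0,0,-1],[0,0,0],0.5],[[0,0,-1],[0,0,0],0.5],[[0,0,-30],[0,0,0],0.5],[[0,0,-75],[0,0,0],0.5],[[0,0,-120],[0,0,0],0.5],[[0,0,-160],[0,0,0],0.5],[[0,0,-200],[0,0,0],0.5],[[0,0,-200],[0,0,0],0.5]]'

```text
t: 6.45
ee_pos: [0.5113, 0.3962, 0.2224]
tcp_rot: [3.135, 0.006, 3.018]
wrist_force: [0.8, 0.5, 0.5]
gripper_width: 0.0426
gripper_force: 0.0
```

```bash
python3 - <<'E'
from h import *
st()
top=save('top','t4.png');side=save('side','s4.png')
o=np.zeros((520,800,3),np.uint8);o[:,:400]=cv2.resize(top[92:270,170:307],(400,520),interpolation=cv2.INTER_CUBIC);o[:300,400:]=cv2.resize(side[130:256,265:433],(400,300),interpolation=cv2.INTER_CUBIC);
cv2.imwrite('pics/c4.png',o[:,:,::-1])
c=np.array([.5805,.077]);a=np.radians(-7.1);R=np.array([[np.cos(a),-np.sin(a)],[np.sin(a),np.cos(a)]])
h=hsv(top); w=((h[...,2]>215)&(h[...,1]<25)); M=np.zeros(w.shape,bool);M[95:260,205:300]=w[95:260,205:300]
for p,aa,cc in comps(M):
    e0,e1,_=ends(p); A,B=[onz('top',e,.020)[:2] for e in(e0,e1)]
    print(cc.round(1),aa,'len %.1f'%(np.linalg.norm(A-B)*1e3),'world',((A+B)/2).round(4),'local',((A+B)/2-c)@R*1e3, np.degrees(np.arctan2(*(B-A)[::-1])))
E
```

```text
t 6.5 pos [0.5113 0.3962 0.2224] rot [179.6   0.3 172.9] q [-0.74  0.51 -0.01  1.8   0.01  0.82  0.69] F [0.8 0.5 0.5] w 0.0426 gf 0.0
[250.8 120.1] 422 len 125.1 world [0.7005 0.0626] local [120.84561753   0.57462447] -97.17194497212706
[247.7 144.5] 430 len 125.8 world [0.6528 0.0688] local [72.79096771  0.84487629] -97.12388347800851
[235.2 167.9] 309 len 90.1 world [0.6074 0.0926] local [24.79349209 18.78648652] -97.1424216947229
[232.  192.5] 313 len 90.0 world [0.5598 0.0982] local [-23.20995683  18.51789469] -97.26062764552071
[219.8 216.2] 193 len 55.0 world [0.5142 0.1211] local [-71.22095686  35.61834463] -97.00901839116695
[217.5 241.1] 179 len 50.6 world [0.4663 0.1249] local [-119.24284578   33.38512335] -96.68507489027844
```

View pics/c4.png

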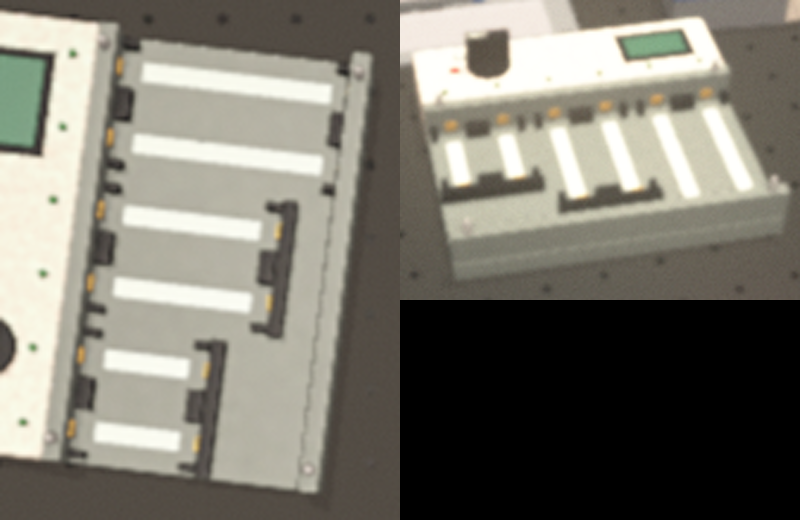

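The crop shows the two long bays at the top (+x), then the mid pair, then the short pair, all pushed against the panel side. The strips give the bay axes.

```bash
python3 - <<'E'
from h import *
go((.5345,-.2003,.10,98.8))
top=cv2.imread('pics/t4.png')[:,:,::-1];side=cv2.imread('pics/s4.png')[:,:,::-1]
def strips(im,b):
    h=hsv(np.ascontiguousarray(im)); w=((h[...,2]>215)&(h[...,1]<25)); M=np.zeros(w.shape,bool);x0,y0,x1,y1=b;M[y0:y1,x0:x1]=w[y0:y1,x0:x1]
    return [c for p,a,c in comps(M)]
T=strips(top,(205,95,300,260)); S=strips(side,(275,178,410,216))
for t in T:
    q=proj('side',onz('top',t,.02))[0]
    if S:
        s=min(S,key=lambda s:np.linalg.norm(s-q))
        if np.linalg.norm(s-q)<10: P,e=tri(t,s); print(t.round(1),s.round(1),P.round(4),round(e,4))
st=[(c.round(),a) for _,a,c in green(side)];print(st)
E
```

```text
(0.5345, -0.2003, 0.1, 98.8) -> [-97.9, -587.7, 116.8] [0.1, 0.0, 74.2] rows 12.1
[250.8 120.1] [402.  192.3] [0.6983 0.0618 0.0276] 0.0004
[247.7 144.5] [380.4 195.1] [0.6511 0.0673 0.0282] 0.0002
[235.2 167.9] [357.1 194.6] [0.6078 0.092  0.0211] 0.0013
[232.  192.5] [335.  197.5] [0.5601 0.0978 0.0214] 0.0011
[219.8 216.2] [311.1 194.7] [0.5145 0.1208 0.0229] 0.0009
[217.5 241.1] [288.8 197.4] [0.4665 0.1242 0.0258] 0.0009
[(array([460., 391.]), np.int32(495)), (array([420., 391.]), np.int32(222)), (array([337., 419.]), np.int32(489)), (array([379., 408.]), np.int32(260))]
```

apply_moves --increments '[[[-98,-588,90],[0,0,74.2],0.42],[[-98,-588,90],[0,0,74.2],0.42],[[-98,-588,90],[0,0,74.2],0.42],[[-98,-588,90],[0,0,74.2],0.42],[[-98,-588,90],[0,0,74.2],0.42],[[-98,-588,90],[0,0,74.2],0.42],[[-98,-588,90],[0,0,74.2],0.42],[[-98,-588,90],[0,0,74.2],0.42],[[-98,-588,90],[0,0,74.2],0.42],[[-98,-588,90],[0,0,74.2],0.42],[[-98,-588,90],[0,0,74.2],0.42],[[-98,-588,90],[0,0,74.2],0.42]]' --newtons 50

```text
t: 7.75
ee_pos: [0.5329, -0.1998, 0.1251]
tcp_rot: [-3.139, -0.001, 1.724]
wrist_force: [0.6, 0.6, -0.1]
gripper_width: 0.0361
gripper_force: 0.0
```

```bash
python3 - <<'E'
from h import *
grab_frame('top');st();go((.5345,-.2003,.06,98.8),(.5345,-.2003,.003,98.8));show()
E
```

```text
t 7.8 pos [ 0.5319 -0.2103  0.1249] rot [-179.8    0.3   98.2] q [ 0.09  0.57  0.26  2.06 -0.27  0.54  0.69] F [ 1.4 -9.3  1.2] w 0.0359 gf 0.0
(0.5345, -0.2003, 0.06, 98.8) -> [9.9, 4.1, 64.8] [-0.2, 0.3, -0.6] rows 1.3
(0.5345, -0.2003, 0.003, 98.8) -> [10.2, 4.3, 121.8] [-0.2, 0.3, -0.6] rows 2.4
C [ 0.6016 -0.4149] greenlen 29 yaw 104.9 tri None px [498. 171.]
C [ 0.4674 -0.3776] greenlen 33 yaw 89.2 tri (array([ 0.4654, -0.3705,  0.0371]), array([0.051, 0.023]), np.float64(0.003)) px [479. 240.]
C [ 0.4031 -0.3822] greenlen 49 yaw 86.4 tri None px [483. 273.]
```

apply_moves --increments '[[[0,0,40],[0,0,0],0.42],[[0,0,70],[0,0,0],0.42],[[0,0,70],[0,0,0],0.42],[[0,0,70],[0,0,0],0.42],[[0,0,70],[0,0,0],0.42]]'

```text
t: 8.4
ee_pos: [0.5346, -0.1977, 0.0581]
tcp_rot: [3.141, 0.0, 1.724]
wrist_force: [0.6, 0.3, -0.2]
gripper_width: 0.0362
gripper_force: 0.0
```

```bash
python3 - <<'E'
from h import *
st();go((.5345,-.2003,.003,98.8))
E
```

```text
t 8.4 pos [ 0.5346 -0.1977  0.0581] rot [180.    0.   98.8] q [ 0.12  0.67  0.19  2.1  -0.31  0.4   0.72] F [ 0.6  0.3 -0.2] w 0.0362 gf 0.0
(0.5345, -0.2003, 0.003, 98.8) -> [-2.5, -0.5, 55.1] [0.0, 0.0, -0.0] rows 1.1
```

apply_moves --increments '[[[-2.5,-0.5,35],[0,0,0],0.42],[[-2.5,-0.5,50],[0,0,0],0.42],[[-2.5,-0.5,54.5],[0,0,0],0.42],[[-2.5,-0.5,54.5],[0,0,0],0],[[-2.5,-0.5,54.5],[0,0,0],0],[[-2.5,-0.5,54.5],[0,0,0],0],[[-2.5,-0.5,54.5],[0,0,0],0],[[-2.5,-0.5,45],[0,0,0],0],[[-2.5,-0.5,10],[0,0,0],0],[[-2.5,-0.5,-30],[0,0,0],0],[[-2.5,-0.5,-50],[0,0,0],0],[[-2.5,-0.5,-50],[0,0,0],0]]' --newtons 50

```text
t: 9.6
ee_pos: [0.5354, -0.2012, 0.1107]
tcp_rot: [3.137, 0.002, 1.723]
wrist_force: [0.7, 0.4, -1.4]
gripper_width: 0.0162
gripper_force: 49.1
```

```bash
python3 - <<'E'
from h import *
st();go((.7005,.0627,.11,82.9),(.7005,.0627,.06,82.9));t=save('top','t5.png');s=save('side','s5.png')
o=np.zeros((480,800,3),np.uint8);o[:,:400]=cv2.resize(t[100:340,320:520],(400,480));o[:,400:]=cv2.resize(s[180:420,240:440],(400,480));cv2.imwrite('pics/c5.png',o[:,:,::-1])
E
```

```text
t 9.6 pos [ 0.5354 -0.2012  0.1107] rot [1.797e+02 1.000e-01 9.870e+01] q [ 0.09  0.59  0.25  2.07 -0.29  0.5   0.7 ] F [ 0.7  0.4 -1.4] w 0.0162 gf 49.08352017402649
(0.7005, 0.0627, 0.11, 82.9) -> [235.8, 203.3, 1.3] [0.3, 0.1, 15.8] rows 6.2
(0.7005, 0.0627, 0.06, 82.9) -> [235.9, 203.0, 51.3] [0.3, 0.1, 15.8] rows 6.3
```

View pics/c5.png

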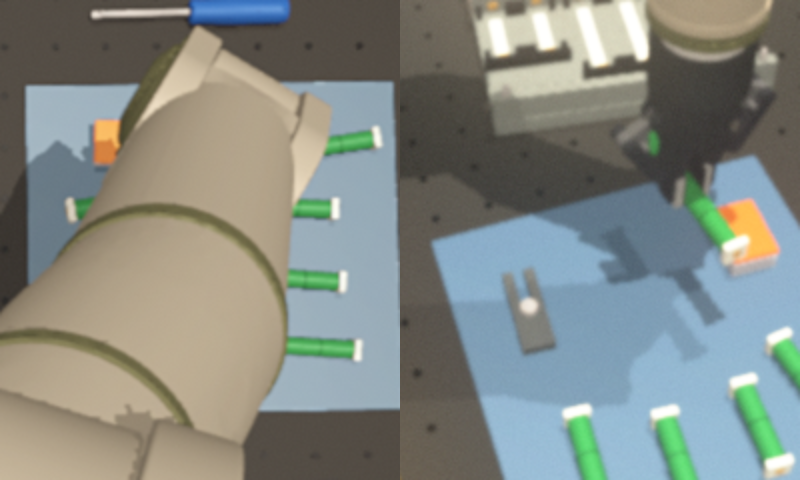

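The side view shows the long stick held level in the gripper, with the other four still in place.

apply_moves --increments '[[[236,203,0],[0,0,15.8],0],[[236,203,0],[0,0,15.8],0],[[236,203,0],[0,0,15.8],0],[[236,203,0],[0,0,15.8],0],[[236,203,0],[0,0,15.8],0],[[236,203,0],[0,0,15.8],0],[[236,203,0],[0,0,15.8],0],[[236,203,20],[0,0,15.8],0],[[236,203,30],[0,0,15.8],0],[[236,203,30],[0,0,15.8],0],[[236,203,30],[0,0,15.8],0],[[236,203,30],[0,0,15.8],0]]'

```text
t: 10.9
ee_pos: [0.6989, 0.0625, 0.0777]
tcp_rot: [3.141, 0.0, 1.447]
wrist_force: [-0.1, 0.2, -0.8]
gripper_width: 0.0158
gripper_force: 49.2
```

```bash
python3 - <<'E'
from h import *
st();go((.7005,.0627,.022,82.9));t=save('top','t6.png');s=save('side','s6.png')
for n,im in(('top',t),('side',s)):
    for p,a,c in green(im): print(n,a,[e.round(1).tolist() for e in ends(p)])
print(proj('side',[[.7005,.0627,.09]]),proj('top',[[.7005,.0627,.09]]))
o=np.zeros((480,800,3),np.uint8);o[:,:400]=cv2.resize(t[60:300,160:360],(400,480));o[:,400:]=cv2.resize(s[80:320,260:460],(400,480));cv2.imwrite('pics/c6.png',o[:,:,::-1])
E
```

```text
t 10.9 pos [0.6989 0.0625 0.0777] rot [180.    0.   82.9] q [-0.4   0.78  0.38  1.78 -0.44  0.67  0.1 ] F [-0.1  0.2 -0.8] w 0.0158 gf 49.18340563774109
(0.7005, 0.0627, 0.022, 82.9) -> [0.4, 1.6, 55.7] [0.0, 0.0, -0.0] rows 1.1
top 98 [[250.39999389648438, 111.30000305175781], [279.0, 119.19999694824219], [260.20001220703125, 114.0]]
top 147 [[504.8999938964844, 170.5], [440.79998779296875, 180.6999969482422], [472.79998779296875, 175.60000610351562]]
top 90 [[458.79998779296875, 239.10000610351562], [487.1000061035156, 241.3000030517578], [470.79998779296875, 240.0]]
side 440 [[436.3999938964844, 359.70001220703125], [480.6000061035156, 418.79998779296875], [460.3999938964844, 391.79998779296875]]
side 179 [[412.5, 374.8999938964844], [426.1000061035156, 405.29998779296875], [419.6000061035156, 390.79998779296875]]
side 457 [[328.8999938964844, 390.20001220703125], [345.1000061035156, 447.3999938964844], [337.20001220703125, 419.3999938964844]]
side 246 [[372.70001220703125, 390.3999938964844], [384.29998779296875, 423.8999938964844], [378.6000061035156, 407.70001220703125]]
[[406.1410194  168.47968146]] [[245.74582638 110.03604373]]
```

View pics/c6.png

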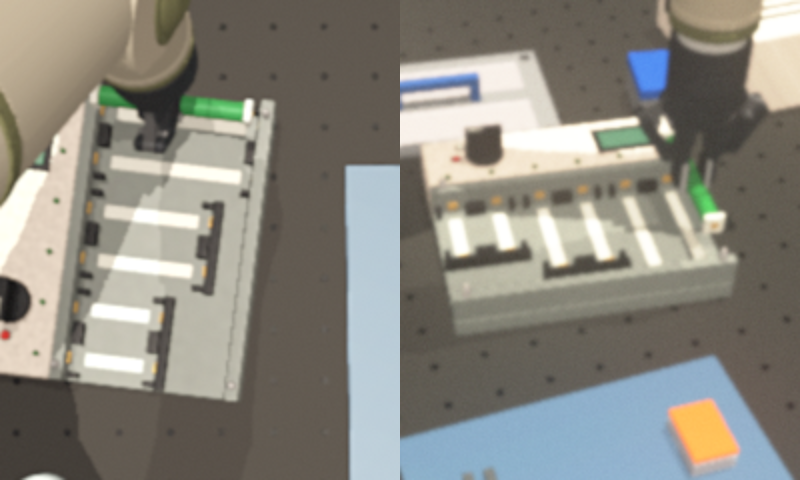

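The long stick hangs over the far bay. In the top view its near cap starts at about (281,114), and in the side view at (416.5,186.5). A quick lengthwise check first.

```bash
python3 - <<'E'
from h import *
a=np.radians(82.9);u=np.array([np.cos(a),np.sin(a)]);c=np.array([.6989,.0625])
P,e=tri((281,114.5),(416.5,186.5));print(P,e,(P[:2]-c)@u*1e3)
for z in(.09,.096):
    d=onz('top',(281,114.5),z)[:2]-c; print(z,d@u*1e3,'expect -63', d@np.array([-u[1],u[0]])*1e3)
E
```

```text
[ 0.69112727 -0.00180929  0.09637959] 0.001573614104161276 -64.77688277459782
0.09 -63.92545451035829 expect -63 -1.1118967541350107
0.096 -64.57755269540831 expect -63 0.4572778378467285
```

apply_moves --increments '[[[1.4,1.6,15],[0,0,0],0],[[1.4,1.6,27],[0,0,0],0],[[1.4,1.6,36],[0,0,0],0],[[1.4,1.6,44],[0,0,0],0],[[1.4,1.6,50],[0,0,0],0],[[1.4,1.6,55],[0,0,0],0],[[1.4,1.6,56],[0,0,0],0],[[1.4,1.6,56],[0,0,0],0]]'

```text
t: 11.8
ee_pos: [0.7004, 0.0645, 0.0214]
tcp_rot: [-3.142, -0.0, 1.448]
wrist_force: [-1.4, -0.7, 1.6]
gripper_width: 0.0163
gripper_force: 49.5
```

```bash
python3 - <<'E'
from h import *
st();go((.7005,.0637,.022,82.9))
E
```

```text
t 11.8 pos [0.7004 0.0645 0.0214] rot [-180.    -0.    82.9] q [-0.38  0.85  0.34  1.79 -0.47  0.58  0.13] F [-1.4 -0.7  1.6] w 0.0163 gf 49.544718861579895
(0.7005, 0.0637, 0.022, 82.9) -> [-0.8, 0.2, -0.6] [-0.0, -0.0, 0.0] rows 0.0
```

```bash
python3 - <<'E'
from h import *
go((.7004,.0645,.12,82.9),(.594,-.3646,.10,98.6),(.65,-.15,.12,90))
E
```

```text
(0.7004, 0.0645, 0.12, 82.9) -> [0.0, -0.0, -98.6] [-0.0, -0.0, 0.0] rows 2.0
(0.594, -0.3646, 0.1, 98.6) -> [-438.9, -52.9, -78.7] [-0.0, -0.0, -15.7] rows 9.0
(0.65, -0.15, 0.12, 90) -> [-219.0, -23.7, -98.6] [-0.0, -0.0, -7.1] rows 4.8
```

apply_moves --increments '[[[0,0,0],[0,0,0],0.42],[[0,0,0],[0,0,0],0.42],[[0,0,-2],[0,0,0],0.42],[[0,0,-30],[0,0,0],0.42],[[0,0,-75],[0,0,0],0.42],[[0,0,-100],[0,0,0],0.42],[[-50,-5,-100],[0,0,-3],0.42],[[-100,-12,-100],[0,0,-6],0.42],[[-150,-18,-100],[0,0,-9],0.42],[[-200,-24,-100],[0,0,-12],0.42],[[-250,-30,-100],[0,0,-15.7],0.42],[[-300,-36,-100],[0,0,-15.7],0.42]]'

```text
t: 13.0
ee_pos: [0.6279, -0.2287, 0.1216]
tcp_rot: [3.141, 0.0, 1.724]
wrist_force: [0.5, -0.3, -0.3]
gripper_width: 0.0357
gripper_force: 0.0
```

```bash
python3 - <<'E'
from h import *
st();t=grab_frame('top');s=grab_frame('side');go((.594,-.3646,.1,98.6))
o=np.zeros((480,800,3),np.uint8);o[:,:400]=cv2.resize(t[60:300,160:360],(400,480));o[:,400:]=cv2.resize(s[80:320,260:460],(400,480));cv2.imwrite('pics/c7.png',o[:,:,::-1]);show()
E
```

```text
t 13.0 pos [ 0.6279 -0.2287  0.1216] rot [180.    0.   98.8] q [ 0.08  0.67  0.29  1.84 -0.29  0.67  0.69] F [ 0.5 -0.3 -0.3] w 0.0357 gf 0.0
(0.594, -0.3646, 0.1, 98.6) -> [-122.1, -48.7, 22.9] [-0.0, 0.3, -0.6] rows 2.7
C [0.7046 0.0688] greenlen 130 yaw 83.0 tri None px [248. 119.]
C [ 0.5998 -0.4005] greenlen 57 yaw 99.5 tri None px [491. 172.]
C [ 0.5363 -0.3731] greenlen 30 yaw 93.5 tri (array([ 0.5324, -0.3655,  0.0386]), array([0.054, 0.023]), np.float64(0.0043)) px [478. 204.]
C [ 0.4683 -0.3651] greenlen 57 yaw 86.4 tri (array([ 0.4683, -0.3627,  0.0211]), array([0.019, 0.023]), np.float64(0.0014)) px [473. 240.]
C [ 0.4045 -0.3611] greenlen 91 yaw 86.0 tri (array([ 0.4047, -0.3587,  0.021 ]), array([0.021, 0.021]), np.float64(0.0005)) px [471. 273.]
```

View pics/c7.png

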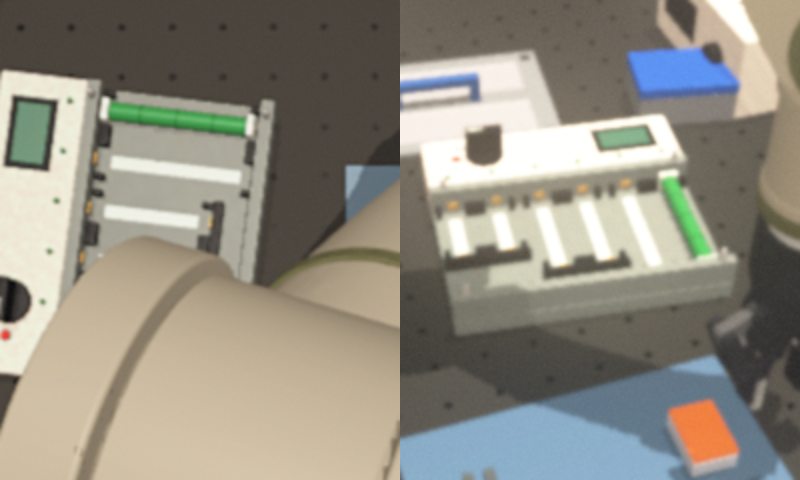

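The view shows the first long stick lying in the far bay between its sockets. I'll check its heights by triangulation.

```bash
python3 - <<'E'
from h import *
t=grab_frame('top');s=grab_frame('side');go((.594,-.3646,.07,98.6))
T=[ends(p) for p,a,c in green(t) if c[0]<300][0]
S=[ends(p) for p,a,c in green(s) if c[1]<280 and a>60]; print(T,S)
for z in(.03,.038): print(z,[onz('top',e,z).round(4) for e in T])
if S:
    for a in T[:2]:
        b=min(S[0][:2],key=lambda b:np.linalg.norm(b-proj('side',onz('top',a,.035))[0])); print(tri(a,b))
E
```

```text
(0.594, -0.3646, 0.07, 98.6) -> [-132.5, -55.7, 51.0] [0.0, -0.0, 0.1] rows 3.0
(array([215.1126 , 115.07257], dtype=float32), array([281.35037, 123.11389], dtype=float32), array([248.22176, 119.09205], dtype=float32)) []
0.03 [array([0.7078, 0.1298, 0.03  ]), array([0.6918, 0.0028, 0.03  ]), array([0.6998, 0.0663, 0.03  ])]
0.038 [array([0.7056, 0.1282, 0.038 ]), array([0.6897, 0.0022, 0.038 ]), array([0.6977, 0.0652, 0.038 ])]
```

apply_moves --increments '[[[-132.5,-55.7,20],[0,0,0],0.42],[[-132.5,-55.7,20],[0,0,0],0.42],[[-132.5,-55.7,40],[0,0,0],0.42],[[-132.5,-55.7,60],[0,0,0],0.42],[[-132.5,-55.7,60],[0,0,0],0.42],[[-132.5,-55.7,60],[0,0,0],0.42],[[-132.5,-55.7,60],[0,0,0],0.42]]'

```text
t: 14.0
ee_pos: [0.5951, -0.3638, 0.0621]
tcp_rot: [3.14, -0.0, 1.725]
wrist_force: [-0.1, 0.4, 0.9]
gripper_width: 0.0359
gripper_force: 0.0
```

```bash
python3 - <<'E'
from h import *
st();go((.594,-.3646,.003,98.6));s=grab_frame('side')
for p,a,c in green(s): print(c.round())
E
```

```text
t 14.0 pos [ 0.5951 -0.3638  0.0621] rot [179.9  -0.   98.8] q [ 0.32  0.77  0.24  1.79 -0.29  0.61  0.89] F [-0.1  0.4  0.9] w 0.0359 gf 0.0
(0.594, -0.3646, 0.003, 98.6) -> [-0.6, -1.3, 59.1] [0.1, -0.0, 0.2] rows 1.2
[337. 420.]
[379. 408.]
[469. 405.]
```

apply_moves --increments '[[[-0.6,-1.3,35],[0,0,0],0.42],[[-0.6,-1.3,54],[0,0,0],0.42],[[-0.6,-1.3,59],[0,0,0],0.42],[[-0.6,-1.3,59],[0,0,0],0],[[-0.6,-1.3,59],[0,0,0],0],[[-0.6,-1.3,59],[0,0,0],0],[[-0.6,-1.3,59],[0,0,0],0],[[-0.6,-1.3,50],[0,0,0],0],[[-0.6,-1.3,15],[0,0,0],0],[[-0.6,-1.3,-25],[0,0,0],0],[[-0.6,-1.3,-48],[0,0,0],0],[[-0.6,-1.3,-48],[0,0,0],0]]'

```text
t: 15.25
ee_pos: [0.5934, -0.3683, 0.1134]
tcp_rot: [3.137, 0.004, 1.721]
wrist_force: [-0.3, 0.2, -1.0]
gripper_width: 0.0158
gripper_force: 48.9
```

```bash
python3 - <<'E'
from h import *
st();go((.6528,.0686,.11,82.9))
E
```

```text
t 15.2 pos [ 0.5934 -0.3683  0.1134] rot [179.7   0.2  98.6] q [ 0.31  0.71  0.27  1.77 -0.28  0.69  0.88] F [-0.3  0.2 -1. ] w 0.0158 gf 48.93854856491089
(0.6528, 0.0686, 0.11, 82.9) -> [423.1, 124.2, 2.3] [0.3, 0.2, 15.7] rows 8.8
```

apply_moves --increments '[[[423,124,0],[0,0,15.7],0],[[423,124,0],[0,0,15.7],0],[[423,124,0],[0,0,15.7],0],[[423,124,0],[0,0,15.7],0],[[423,124,0],[0,0,15.7],0],[[423,124,0],[0,0,15.7],0],[[423,124,0],[0,0,15.7],0],[[423,124,0],[0,0,15.7],0],[[423,124,0],[0,0,15.7],0],[[423,124,30],[0,0,15.7],0],[[423,124,30],[0,0,15.7],0],[[423,124,30],[0,0,15.7],0]]'

```text
t: 16.45
ee_pos: [0.6501, 0.0686, 0.0785]
tcp_rot: [-3.139, 0.002, 1.446]
wrist_force: [-0.5, -1.0, -1.1]
gripper_width: 0.0161
gripper_force: 49.1
```

```bash
cat >> h.py <<'E'
def held(half):
    "stick centre offset along tool x, from the near (-y) green end in the top view"
    s=state(); p=np.array(s['ee_pos']); a=s['tcp_rot'][2]; u=np.array([np.cos(a),np.sin(a)]); z=p[2]+.018
    t=grab_frame('top')
    for q,n,c in green(t):
        e=q[np.argmax(q@np.array([1,.12]))] ; A=onz('top',e,z)[:2]-p[:2]
        if abs(A@np.array([-u[1],u[0]]))<.02 and abs(A@u)<.09: print('held: near end',e,(A@u*1e3).round(1),'offset %.1f'%(A@u*1e3+half),'across',(A@np.array([-u[1],u[0]])*1e3).round(1))
E
python3 - <<'E'
from h import *
st();go((.6528,.0686,.022,82.9));held(62.5)
for p,a,c in green(grab_frame('side')): print(c.round())
E
```

```text
t 16.4 pos [0.6501 0.0686 0.0785] rot [-1.799e+02  1.000e-01  8.290e+01] q [-0.43  0.73  0.38  1.9  -0.46  0.6   0.12] F [-0.5 -1.  -1.1] w 0.0161 gf 49.054588079452515
(0.6528, 0.0686, 0.022, 82.9) -> [0.4, 2.8, 56.5] [-0.1, 0.1, -0.0] rows 1.1
held: near end [276. 139.] -61.3 offset 1.2 across -3.4
[337. 419.]
[379. 408.]
```

apply_moves --increments '[[[0,2.5,15],[0,0,0],0],[[0,2.5,27],[0,0,0],0],[[0,2.5,36],[0,0,0],0],[[0,2.5,44],[0,0,0],0],[[0,2.5,50],[0,0,0],0],[[0,2.5,55],[0,0,0],0],[[0,2.5,57],[0,0,0],0],[[0,2.5,57],[0,0,0],0]]'

```text
t: 17.35
ee_pos: [0.6535, 0.0698, 0.0219]
tcp_rot: [-3.141, 0.0, 1.448]
wrist_force: [-0.3, 0.1, -1.8]
gripper_width: 0.0163
gripper_force: 49.1
```

```bash
python3 - <<'E'
from h import *
st();go((.6528,.0686,.022,82.9),(.5371,-.3573,.1,88.4))
E
```

```text
t 17.4 pos [0.6535 0.0698 0.0219] rot [-180.    0.   83.] q [-0.4   0.81  0.33  1.91 -0.5   0.5   0.15] F [-0.3  0.1 -1.8] w 0.0163 gf 49.05326843261719
(0.6528, 0.0686, 0.022, 82.9) -> [-1.3, -0.5, -0.1] [-0.0, 0.0, 0.1] rows 0.0
(0.5371, -0.3573, 0.1, 88.4) -> [-438.2, -63.1, -78.0] [-0.0, 0.0, -5.4] rows 9.0
```

apply_moves --increments '[[[-0.5,0,0],[0,0,0],0.4],[[-0.5,0,0],[0,0,0],0.4],[[-0.5,0,-2],[0,0,0],0.4],[[-0.5,0,-30],[0,0,0],0.4],[[-0.5,0,-75],[0,0,0],0.4],[[-0.5,0,-100],[0,0,0],0.4],[[-50,-7,-100],[0,0,-3],0.4],[[-100,-14,-100],[0,0,-5],0.4],[[-150,-21,-100],[0,0,-5.4],0.4],[[-190,-28,-100],[0,0,-5.4],0.4],[[-200,-29,-100],[0,0,-5.4],0.4],[[-200,-29,-100],[0,0,-5.4],0.4]]'

```text
t: 18.55
ee_pos: [0.5998, -0.1275, 0.1228]
tcp_rot: [3.141, 0.001, 1.538]
wrist_force: [0.8, 0.5, -0.7]
gripper_width: 0.0341
gripper_force: 0.0
```

```bash
python3 - <<'E'
from h import *
show();st();go((.5371,-.3573,.06,88.4));t=grab_frame('top');s=grab_frame('side')
o=np.zeros((480,800,3),np.uint8);o[:,:400]=cv2.resize(t[60:300,300:500],(400,480));o[:,400:]=cv2.resize(t[60:300,160:360],(400,480));cv2.imwrite('pics/c8.png',o[:,:,::-1])
E
```

```text
C [0.7029 0.0698] greenlen 128 yaw 83.0 tri None px [248. 120.]
C [0.6577 0.0828] greenlen 113 yaw 82.7 tri None px [238. 143.]
C [ 0.5367 -0.3595] greenlen 56 yaw 90.0 tri (array([ 0.5384, -0.3595,  0.0136]), array([0.003, 0.024]), np.float64(0.0082)) px [471. 204.]
C [ 0.4683 -0.3657] greenlen 56 yaw 86.6 tri (array([ 0.4681, -0.3629,  0.0229]), array([0.021, 0.024]), np.float64(0.0016)) px [473. 240.]
C [ 0.4044 -0.3611] greenlen 91 yaw 86.1 tri (array([ 0.4047, -0.3588,  0.0207]), array([0.02 , 0.021]), np.float64(0.0004)) px [472. 273.]
t 18.6 pos [ 0.6008 -0.1237  0.1222] rot [ 1.80e+02 -1.00e-01  8.84e+01] q [-0.12  0.63  0.36  1.97 -0.37  0.61  0.45] F [0.4 0.4 0.3] w 0.0342 gf 0.0
(0.5371, -0.3573, 0.06, 88.4) -> [-235.3, -57.2, 62.0] [0.0, -0.1, 0.0] rows 5.0
```

View pics/c8.png

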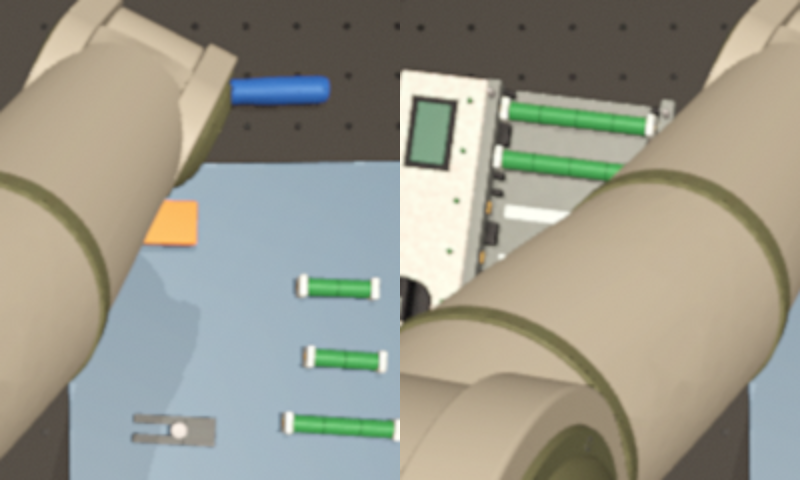

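Both long sticks lie in their bays, and the three remaining sticks haven't moved. Next is the short stick.

apply_moves --increments '[[[-235,-57,10],[0,0,0],0.42],[[-235,-57,10],[0,0,0],0.42],[[-235,-57,10],[0,0,0],0.42],[[-235,-57,20],[0,0,0],0.42],[[-235,-57,40],[0,0,0],0.42],[[-235,-57,60],[0,0,0],0.42],[[-235,-57,60],[0,0,0],0.42],[[-235,-57,60],[0,0,0],0.42],[[-235,-57,60],[0,0,0],0.42]]'

```text
t: 19.65
ee_pos: [0.5381, -0.3567, 0.063]
tcp_rot: [3.14, -0.0, 1.545]
wrist_force: [0.1, 0.3, -1.0]
gripper_width: 0.0359
gripper_force: 0.0
```

```bash
python3 - <<'E'
from h import *
st();go((.537,-.3573,.003,88.4))
E
```

```text
t 19.6 pos [ 0.5381 -0.3567  0.063 ] rot [179.9  -0.   88.5] q [ 0.32  0.73  0.27  1.92 -0.36  0.54  0.82] F [ 0.1  0.3 -1. ] w 0.0359 gf 0.0
(0.537, -0.3573, 0.003, 88.4) -> [-0.7, -1.2, 60.0] [0.1, -0.0, 0.1] rows 1.2
```

apply_moves --increments '[[[-0.7,-1.2,35],[0,0,0],0.42],[[-0.7,-1.2,54],[0,0,0],0.42],[[-0.7,-1.2,60],[0,0,0],0.42],[[-0.7,-1.2,60],[0,0,0],0],[[-0.7,-1.2,60],[0,0,0],0],[[-0.7,-1.2,60],[0,0,0],0],[[-0.7,-1.2,60],[0,0,0],0],[[-0.7,-1.2,50],[0,0,0],0],[[-0.7,-1.2,15],[0,0,0],0],[[-0.7,-1.2,-25],[0,0,0],0],[[-0.7,-1.2,-48],[0,0,0],0],[[-0.7,-1.2,-48],[0,0,0],0]]'

```text
t: 20.85
ee_pos: [0.5366, -0.3604, 0.1144]
tcp_rot: [3.136, 0.003, 1.542]
wrist_force: [0.9, 0.3, -2.2]
gripper_width: 0.0159
gripper_force: 49.0
```

```bash
python3 - <<'E'
from h import *
st();go((.5143,.1211,.11,82.9))
E
```

```text
t 20.9 pos [ 0.5366 -0.3604  0.1144] rot [179.7   0.2  88.3] q [ 0.3   0.66  0.32  1.9  -0.34  0.62  0.8 ] F [ 0.9  0.3 -2.2] w 0.0159 gf 48.98214876651764
(0.5143, 0.1211, 0.11, 82.9) -> [480.7, -36.4, 2.7] [0.3, 0.2, 5.4] rows 9.6
```

apply_moves --increments '[[[480.7,-36,0],[0,0,5.4],0],[[480.7,-36,0],[0,0,5.4],0],[[480.7,-36,0],[0,0,5.4],0],[[480.7,-36,0],[0,0,5.4],0],[[480.7,-36,0],[0,0,5.4],0],[[480.7,-36,0],[0,0,5.4],0],[[480.7,-36,0],[0,0,5.4],0],[[480.7,-36,0],[0,0,5.4],0],[[480.7,-36,0],[0,0,5.4],0],[[480.7,-36,0],[0,0,5.4],0],[[480.7,-36,30],[0,0,5.4],0],[[480.7,-36,30],[0,0,5.4],0]]'

```text
t: 22.05
ee_pos: [0.5111, 0.1237, 0.0778]
tcp_rot: [-3.138, 0.002, 1.451]
wrist_force: [1.0, -0.5, -0.4]
gripper_width: 0.0158
gripper_force: 49.0
```

```bash
python3 - <<'E'
from h import *
grab_frame('side');grab_frame('side');grab_frame('side');st();go((.5143,.1211,.022,82.9));held(27.5)
E
```

```text
t 22.2 pos [0.513  0.121  0.0804] rot [-180.     0.    82.8] q [-0.58  0.63  0.36  2.19 -0.54  0.41  0.09] F [-0.  -0.1 -1. ] w 0.0159 gf 49.01183903217316
(0.5143, 0.1211, 0.022, 82.9) -> [0.3, 1.3, 58.4] [-0.0, 0.0, -0.1] rows 1.2
```

apply_moves --increments '[[[0.3,1.3,15],[0,0,0],0],[[0.3,1.3,27],[0,0,0],0],[[0.3,1.3,36],[0,0,0],0],[[0.3,1.3,44],[0,0,0],0],[[0.3,1.3,50],[0,0,0],0],[[0.3,1.3,56],[0,0,0],0],[[0.3,1.3,58],[0,0,0],0],[[0.3,1.3,58],[0,0,0],0]]'

```text
t: 23.05
ee_pos: [0.5143, 0.1225, 0.0219]
tcp_rot: [-3.141, 0.0, 1.448]
wrist_force: [-0.1, 0.0, -1.8]
gripper_width: 0.0162
gripper_force: 49.0
```

```bash
python3 - <<'E'
from h import *
st();go((.5143,.1211,.022,82.9),(.4684,-.363,.12,86.4))
E
```

```text
t 23.1 pos [0.5143 0.1225 0.0219] rot [-180.     0.    82.9] q [-0.5   0.72  0.24  2.2  -0.61  0.28  0.15] F [-0.1  0.  -1.8] w 0.0162 gf 49.011953473091125
(0.5143, 0.1211, 0.022, 82.9) -> [-1.4, 0.1, -0.1] [-0.0, 0.0, 0.0] rows 0.0
(0.4684, -0.363, 0.12, 86.4) -> [-487.5, 14.0, -98.1] [-0.0, 0.0, -3.5] rows 9.9
```

apply_moves --increments '[[[-1,0,0],[0,0,0],0],[[-1,0,0],[0,0,0],0.4],[[-1,0,0],[0,0,0],0.4],[[-1,0,-2],[0,0,0],0.4],[[-1,0,-30],[0,0,0],0.4],[[-1,0,-75],[0,0,0],0.4],[[-1,0,-98],[0,0,0],0.4],[[-50,1,-98],[0,0,-3.5],0.4],[[-100,3,-98],[0,0,-3.5],0.4],[[-150,4,-98],[0,0,-3.5],0.4],[[-200,6,-98],[0,0,-3.5],0.4],[[-250,7,-98],[0,0,-3.5],0.4]]'

```text
t: 24.25
ee_pos: [0.4905, -0.128, 0.1205]
tcp_rot: [3.141, 0.0, 1.509]
wrist_force: [0.7, -0.2, 0.4]
gripper_width: 0.0343
gripper_force: 0.0
```

```bash
python3 - <<'E'
from h import *
show();st();go((.4684,-.363,.06,86.4));t=save('top','t9.png');s=save('side','s9.png')
E
```

```text
C [0.7009 0.07  ] greenlen 128 yaw 82.0 tri (array([0.6963, 0.0659, 0.0384]), array([0.034, 0.043]), np.float64(0.0049)) px [244. 120.]
C [0.6542 0.0752] greenlen 128 yaw 84.0 tri None px [248. 145.]
C [ 0.4679 -0.365 ] greenlen 55 yaw 84.9 tri (array([ 0.468 , -0.3626,  0.0213]), array([0.021, 0.022]), np.float64(0.0013)) px [471. 240.]
C [ 0.4046 -0.3611] greenlen 91 yaw 86.2 tri (array([ 0.4048, -0.3587,  0.021 ]), array([0.021, 0.021]), np.float64(0.0001)) px [471. 273.]
t 24.4 pos [ 0.4895 -0.1342  0.121 ] rot [179.9   0.2  85.8] q [-0.1   0.54  0.36  2.21 -0.41  0.46  0.52] F [-0.   1.5  0.5] w 0.034 gf 0.0
(0.4684, -0.363, 0.06, 86.4) -> [-229.5, -4.5, 61.8] [0.1, 0.2, -0.6] rows 4.8
```

apply_moves --increments '[[[-236,-4,10],[0,0,0],0.42],[[-236,-4,10],[0,0,0],0.42],[[-236,-4,10],[0,0,0],0.42],[[-236,-4,20],[0,0,0],0.42],[[-236,-4,40],[0,0,0],0.42],[[-236,-4,60],[0,0,0],0.42],[[-236,-4,60],[0,0,0],0.42],[[-236,-4,60],[0,0,0],0.42],[[-236,-4,60],[0,0,0],0.42]]'

```text
t: 25.35
ee_pos: [0.4734, -0.3599, 0.061]
tcp_rot: [3.141, -0.0, 1.512]
wrist_force: [0.6, -0.2, 0.6]
gripper_width: 0.036
gripper_force: 0.0
```

```bash
python3 - <<'E'
from h import *
st();go((.4682,-.3628,.003,86.2))
E
```

```text
t 25.4 pos [ 0.4734 -0.3599  0.061 ] rot [179.9  -0.   86.6] q [ 0.38  0.69  0.26  2.04 -0.39  0.45  0.88] F [ 0.6 -0.2  0.6] w 0.036 gf 0.0
(0.4682, -0.3628, 0.003, 86.2) -> [-3.2, -5.0, 58.0] [0.1, -0.0, 0.4] rows 1.2
```

apply_moves --increments '[[[-3.2,-5,25],[0,0,0],0.42],[[-3.2,-5,50],[0,0,0],0.42],[[-3.2,-5,58],[0,0,0],0.42],[[-3.2,-5,58],[0,0,0],0],[[-3.2,-5,58],[0,0,0],0],[[-3.2,-5,58],[0,0,0],0],[[-3.2,-5,58],[0,0,0],0],[[-3.2,-5,50],[0,0,0],0],[[-3.2,-5,15],[0,0,0],0],[[-3.2,-5,-25],[0,0,0],0],[[-3.2,-5,-50],[0,0,0],0],[[-3.2,-5,-50],[0,0,0],0]]'

```text
t: 26.55
ee_pos: [0.4682, -0.3657, 0.1141]
tcp_rot: [3.137, 0.003, 1.508]
wrist_force: [0.2, -0.2, -1.0]
gripper_width: 0.016
gripper_force: 48.9
```

```bash
python3 - <<'E'
from h import *
st();go((.4666,.127,.11,82.9))
for p,a,c in green(grab_frame('side')): print(c.round())
E
```

```text
t 26.6 pos [ 0.4682 -0.3657  0.1141] rot [179.7   0.2  86.4] q [ 0.35  0.62  0.32  2.02 -0.36  0.55  0.86] F [ 0.2 -0.2 -1. ] w 0.016 gf 48.91822814941406
(0.4666, 0.127, 0.11, 82.9) -> [491.7, -32.3, 2.5] [0.3, 0.2, 3.5] rows 9.9
[337. 419.]
```

apply_moves --increments '[[[490,-32,0],[0,0,3.5],0],[[490,-32,0],[0,0,3.5],0],[[490,-32,0],[0,0,3.5],0],[[490,-32,0],[0,0,3.5],0],[[490,-32,0],[0,0,3.5],0],[[490,-32,0],[0,0,3.5],0],[[490,-32,0],[0,0,3.5],0],[[490,-32,0],[0,0,3.5],0],[[490,-32,0],[0,0,3.5],0],[[490,-32,0],[0,0,3.5],0],[[490,-32,25],[0,0,3.5],0],[[490,-32,25],[0,0,3.5],0]]'

```text
t: 27.8
ee_pos: [0.4634, 0.1282, 0.0829]
tcp_rot: [-3.138, 0.002, 1.452]
wrist_force: [-1.1, -1.5, -0.6]
gripper_width: 0.016
gripper_force: 49.0
```

```bash
python3 - <<'E'
from h import *
t=save('top','t10.png');s=save('side','s10.png');grab_frame('side');st();go((.4666,.127,.022,82.9));held(27.5)
o=np.zeros((480,800,3),np.uint8);o[:,:400]=cv2.resize(t[100:280,140:290],(400,480));o[:,400:]=cv2.resize(s[120:270,260:385],(400,480));cv2.imwrite('pics/c10.png',o[:,:,::-1])
E
```

```text
t 27.9 pos [0.4651 0.1249 0.0852] rot [-1.799e+02  1.000e-01  8.280e+01] q [-0.63  0.59  0.36  2.29 -0.6   0.36  0.12] F [-0.   0.1 -0.8] w 0.0158 gf 48.982420563697815
(0.4666, 0.127, 0.022, 82.9) -> [2.4, 1.3, 63.2] [-0.1, 0.1, -0.1] rows 1.3
```

View pics/c10.png

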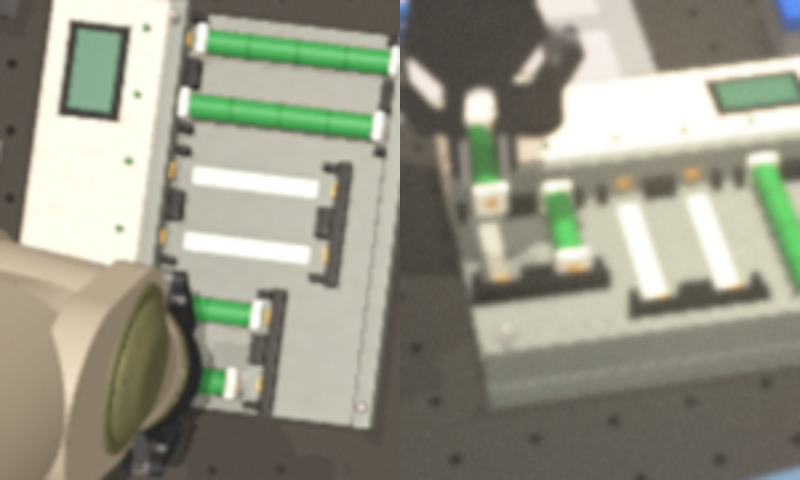

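Short 1 is seated. The held short stick's near cap ends at about (230,243) in the top view and (289,197) in the side view, so I'll check its offset.

```bash
python3 - <<'E'
from h import *
a=np.radians(82.9);u=np.array([np.cos(a),np.sin(a)])
st()
t=cv2.imread('pics/t10.png')[:,:,::-1]; h=hsv(np.ascontiguousarray(t)); 
print([(u,h[243,u].tolist()) for u in range(222,246)])
for px in((226.5,242.5),(230.3,243.2)):
    for z in(.095,.103): d=onz('top',px,z)[:2]-np.array([.4640,.1268]);print(px,z,d@u*1e3)
t2=grab_frame('top');h=hsv(t2);print([(u,h[243,u].tolist()) for u in range(222,246)]);st()
E
```

```text
t 28.0 pos [0.4655 0.1247 0.0855] rot [-180.     0.    82.8] q [-0.63  0.59  0.36  2.29 -0.6   0.36  0.12] F [-0.1 -0.6 -1.5] w 0.016 gf 48.982157707214355
[(222, [64, 123, 189]), (223, [63, 115, 186]), (224, [48, 54, 200]), (225, [23, 25, 245]), (226, [30, 12, 255]), (227, [30, 15, 255]), (228, [20, 32, 229]), (229, [19, 63, 185]), (230, [20, 48, 176]), (231, [23, 28, 183]), (232, [25, 23, 190]), (233, [25, 22, 194]), (234, [28, 18, 193]), (235, [22, 34, 204]), (236, [22, 72, 226]), (237, [21, 106, 203]), (238, [19, 100, 135]), (239, [14, 30, 92]), (240, [12, 26, 97]), (241, [13, 24, 95]), (242, [13, 29, 78]), (243, [24, 30, 118]), (244, [23, 26, 179]), (245, [25, 22, 197])]
(226.5, 242.5) 0.095 -31.746250221536577
(226.5, 242.5) 0.103 -33.162051327752934
(230.3, 243.2) 0.095 -38.61361963640885
(230.3, 243.2) 0.103 -39.97383343968872
[(222, [64, 130, 181]), (223, [64, 130, 183]), (224, [64, 134, 181]), (225, [56, 81, 191]), (226, [33, 31, 224]), (227, [23, 21, 255]), (228, [30, 12, 255]), (229, [21, 23, 238]), (230, [18, 58, 195]), (231, [18, 92, 153]), (232, [21, 43, 138]), (233, [28, 22, 164]), (234, [30, 18, 185]), (235, [21, 34, 204]), (236, [21, 74, 228]), (237, [22, 106, 203]), (238, [20, 98, 136]), (239, [14, 30, 92]), (240, [11, 21, 96]), (241, [12, 27, 96]), (242, [11, 26, 78]), (243, [23, 28, 118]), (244, [25, 26, 179]), (245, [25, 23, 197])]
t 28.1 pos [0.4656 0.1249 0.0857] rot [180.    0.   82.8] q [-0.63  0.59  0.36  2.29 -0.6   0.36  0.12] F [-0.1  0.3 -1.4] w 0.016 gf 48.98223280906677
```

apply_moves --increments '[[[2.4,0.8,15],[0,0,0],0],[[2.4,0.8,30],[0,0,0],0],[[2.4,0.8,41],[0,0,0],0],[[2.4,0.8,49],[0,0,0],0],[[2.4,0.8,55],[0,0,0],0],[[2.4,0.8,61],[0,0,0],0],[[2.4,0.8,63.5],[0,0,0],0],[[2.4,0.8,63.5],[0,0,0],0]]'

```text
t: 28.85
ee_pos: [0.4664, 0.1287, 0.0215]
tcp_rot: [-3.141, 0.0, 1.447]
wrist_force: [1.1, 0.5, -0.8]
gripper_width: 0.0162
gripper_force: 49.0
```

```bash
python3 - <<'E'
from h import *
st();go((.4666,.127,.022,82.9),(.4048,-.3587,.12,86.1))
E
```

```text
t 28.9 pos [0.4664 0.1287 0.0215] rot [-180.     0.    82.9] q [-0.52  0.7   0.19  2.3  -0.69  0.19  0.18] F [ 1.1  0.5 -0.8] w 0.0162 gf 48.982475996017456
(0.4666, 0.127, 0.022, 82.9) -> [-1.7, 0.4, -0.5] [-0.0, 0.0, 0.0] rows 0.0
(0.4048, -0.3587, 0.12, 86.1) -> [-491.3, -1.2, -98.5] [-0.0, 0.0, -3.2] rows 10.0
```

apply_moves --increments '[[[-1,0,-0.5],[0,0,0],0],[[-1,0,-0.5],[0,0,0],0.4],[[-1,0,-0.5],[0,0,0],0.4],[[-1,0,-2],[0,0,0],0.4],[[-1,0,-30],[0,0,0],0.4],[[-1,0,-75],[0,0,0],0.4],[[-1,0,-98],[0,0,0],0.4],[[-50,12,-98],[0,0,-3.2],0.4],[[-100,12,-98],[0,0,-3.2],0.4],[[-150,12,-98],[0,0,-3.2],0.4],[[-200,12,-98],[0,0,-3.2],0.4],[[-250,12,-98],[0,0,-3.2],0.4]]'

```text
t: 30.05
ee_pos: [0.4473, -0.1219, 0.1199]
tcp_rot: [3.141, -0.0, 1.504]
wrist_force: [1.6, -0.8, -0.1]
gripper_width: 0.034
gripper_force: 0.0
```

```bash
python3 - <<'E'
from h import *
show();st();go((.4047,-.3587,.06,86.1));t=save('top','t11.png');s=save('side','s11.png')
E
```

```text
C [0.7007 0.0631] greenlen 130 yaw 82.5 tri None px [250. 121.]
C [0.6543 0.0753] greenlen 128 yaw 82.7 tri None px [244. 145.]
C [0.5151 0.1275] greenlen 58 yaw 81.8 tri None px [216. 216.]
C [0.4661 0.134 ] greenlen 57 yaw 81.7 tri None px [212. 241.]
C [ 0.4045 -0.3611] greenlen 91 yaw 86.2 tri (array([ 0.4048, -0.3587,  0.021 ]), array([0.021, 0.021]), np.float64(0.0003)) px [471. 273.]
t 30.1 pos [ 0.4464 -0.1277  0.1204] rot [179.9   0.2  85.5] q [-0.11  0.51  0.37  2.3  -0.46  0.4   0.57] F [-0.4  0.3 -0.1] w 0.0344 gf 0.0
(0.4047, -0.3587, 0.06, 86.1) -> [-233.4, -23.5, 61.0] [0.1, 0.2, -0.6] rows 4.8
```

apply_moves --increments '[[[-240,-24,10],[0,0,0],0.42],[[-240,-24,10],[0,0,0],0.42],[[-240,-24,10],[0,0,0],0.42],[[-240,-24,20],[0,0,0],0.42],[[-240,-24,40],[0,0,0],0.42],[[-240,-24,60],[0,0,0],0.42],[[-240,-24,60],[0,0,0],0.42],[[-240,-24,60],[0,0,0],0.42],[[-240,-24,60],[0,0,0],0.42]]'

```text
t: 31.15
ee_pos: [0.4089, -0.3565, 0.0605]
tcp_rot: [3.141, -0.0, 1.507]
wrist_force: [0.4, 0.1, -0.4]
gripper_width: 0.0357
gripper_force: 0.0
```

```bash
python3 - <<'E'
from h import *
st();go((.4047,-.3587,.003,86.1))
for p,a,c in green(grab_frame('side')): print(c.round(),a)
for p,a,c in green(grab_frame('top')): print(a,ends(p))
E
```

```text
t 31.1 pos [ 0.4089 -0.3565  0.0605] rot [180.   -0.   86.3] q [ 0.45  0.66  0.24  2.16 -0.42  0.37  0.98] F [ 0.4  0.1 -0.4] w 0.0357 gf 0.0
(0.4047, -0.3587, 0.003, 86.1) -> [-2.5, -4.1, 57.5] [0.0, -0.0, 0.2] rows 1.2
[340. 428.] 295
443 (array([218.35167, 115.22676], dtype=float32), array([284.30557, 123.59029], dtype=float32), array([249.88713, 119.22573], dtype=float32))
457 (array([212.20471, 139.31593], dtype=float32), array([277.60306, 147.26556], dtype=float32), array([244.97812, 143.29977], dtype=float32))
201 (array([202.60928, 213.82526], dtype=float32), array([232.28635, 217.92949], dtype=float32), array([217.36319, 215.86568], dtype=float32))
210 (array([199.22107, 239.299  ], dtype=float32), array([228.72278, 243.13306], dtype=float32), array([213.99524, 241.21906], dtype=float32))
209 (array([447.77057, 271.2436 ], dtype=float32), array([475.19922, 273.1838 ], dtype=float32), array([460.96652, 272.17703], dtype=float32))
```

apply_moves --increments '[[[-2.5,-4,25],[0,0,0],0.42],[[-2.5,-4,50],[0,0,0],0.42],[[-2.5,-4,57.5],[0,0,0],0.42],[[-2.5,-4,57.5],[0,0,0],0],[[-2.5,-4,57.5],[0,0,0],0],[[-2.5,-4,57.5],[0,0,0],0],[[-2.5,-4,57.5],[0,0,0],0],[[-2.5,-4,50],[0,0,0],0],[[-2.5,-4,15],[0,0,0],0],[[-2.5,-4,-25],[0,0,0],0],[[-2.5,-4,-50],[0,0,0],0],[[-2.5,-4,-50],[0,0,0],0]]'

```text
t: 32.45
ee_pos: [0.4046, -0.3614, 0.1132]
tcp_rot: [3.137, 0.003, 1.504]
wrist_force: [0.0, -0.7, -1.8]
gripper_width: 0.0161
gripper_force: 49.0
```

```bash
python3 - <<'E'
from h import *
st();go((.6074,.0919,.11,82.9))
for p,a,c in green(grab_frame('top')): print(a,[e.round(1).tolist() for e in ends(p)])
E
```

```text
t 32.5 pos [ 0.4046 -0.3614  0.1132] rot [179.7   0.2  86.1] q [ 0.4   0.57  0.32  2.14 -0.38  0.48  0.95] F [ 0.  -0.7 -1.8] w 0.0161 gf 48.969910740852356
(0.6074, 0.0919, 0.11, 82.9) -> [465.9, 171.8, 2.7] [0.3, 0.2, 3.2] rows 9.9
444 [[218.39999389648438, 115.19999694824219], [284.29998779296875, 123.5999984741211], [249.89999389648438, 119.19999694824219]]
430 [[212.1999969482422, 139.1999969482422], [277.6000061035156, 147.5], [243.89999389648438, 143.1999969482422]]
200 [[202.60000610351562, 213.8000030517578], [232.3000030517578, 218.0], [217.3000030517578, 215.89999389648438]]
206 [[199.1999969482422, 239.3000030517578], [228.6999969482422, 243.1999969482422], [213.89999389648438, 241.3000030517578]]
191 [[462.70001220703125, 272.20001220703125], [486.8999938964844, 273.79998779296875], [474.6000061035156, 273.0]]
```

apply_moves --increments '[[[464,171.5,0],[0,0,3.2],0],[[464,171.5,0],[0,0,3.2],0],[[464,171.5,0],[0,0,3.2],0],[[464,171.5,0],[0,0,3.2],0],[[464,171.5,0],[0,0,3.2],0],[[464,171.5,0],[0,0,3.2],0],[[464,171.5,0],[0,0,3.2],0],[[464,171.5,0],[0,0,3.2],0],[[464,171.5,0],[0,0,3.2],0],[[464,171.5,0],[0,0,3.2],0],[[464,171.5,25],[0,0,3.2],0],[[464,171.5,25],[0,0,3.2],0]]'

```text
t: 33.7
ee_pos: [0.6035, 0.0928, 0.0811]
tcp_rot: [-3.136, 0.002, 1.451]
wrist_force: [-0.9, -0.6, -0.7]
gripper_width: 0.0158
gripper_force: 49.0
```

```bash
python3 - <<'E'
from h import *
for _ in range(3): grab_frame('side')
st();go((.6074,.0919,.022,82.9));held(45)
for p,a,c in green(grab_frame('top')): print(a,[e.round(1).tolist() for e in ends(p)])
E
```

```text
t 33.9 pos [0.605  0.0892 0.0845] rot [-1.799e+02  1.000e-01  8.280e+01] q [-0.53  0.7   0.44  2.   -0.54  0.56  0.17] F [ 0.3  0.1 -1.4] w 0.016 gf 49.03288722038269
(0.6074, 0.0919, 0.022, 82.9) -> [3.0, 2.1, 62.5] [-0.1, 0.1, -0.1] rows 1.3
```

apply_moves --increments '[[[3,2,15],[0,0,0],0],[[3,2,30],[0,0,0],0],[[3,2,41],[0,0,0],0],[[3,2,49],[0,0,0],0],[[3,2,55],[0,0,0],0],[[3,2,60],[0,0,0],0],[[3,2,62.5],[0,0,0],0],[[3,2,62.5],[0,0,0],0]]'

```text
t: 34.75
ee_pos: [0.6081, 0.0938, 0.022]
tcp_rot: [-3.141, 0.0, 1.448]
wrist_force: [0.2, -0.2, -1.8]
gripper_width: 0.0161
gripper_force: 49.0
```

```bash
python3 - <<'E'
from h import *
st();go((.6074,.0919,.022,82.9))
E
```

```text
t 34.8 pos [0.6081 0.0938 0.022 ] rot [-180.    0.   83.] q [-0.47  0.79  0.36  2.01 -0.6   0.45  0.21] F [ 0.2 -0.2 -1.8] w 0.0161 gf 49.031787514686584
(0.6074, 0.0919, 0.022, 82.9) -> [-1.9, -0.4, -0.0] [-0.0, 0.0, 0.1] rows 0.0
```

apply_moves --increments '[[[-1.5,0,0],[0,0,0],0],[[-1.5,0,0],[0,0,0],0.4],[[-1.5,0,0],[0,0,0],0.4],[[-1.5,0,-2],[0,0,0],0.4],[[-1.5,0,-30],[0,0,0],0.4],[[-1.5,0,-75],[0,0,0],0.4],[[-1.5,0,-120],[0,0,0],0.4],[[44,-20,-130],[0,0,-8],0.5],[[88,-40,-130],[0,0,-16],0.5],[[132,-61,-130],[0,0,-24],0.5],[[176,-82,-130],[0,0,-32],0.5],[[220,-103,-130],[0,0,-40],0.5]]'

```text
t: 35.95
ee_pos: [0.532, 0.3266, 0.1527]
tcp_rot: [3.141, -0.0, 2.152]
wrist_force: [0.6, -0.8, -0.5]
gripper_width: 0.0427
gripper_force: 0.0
```

```bash
python3 - <<'E'
from h import *
grab_frame('top');grab_frame('side');st();go((.51,.3945,.12,172.9))
E
```

```text
t 36.0 pos [0.5294 0.333  0.152 ] rot [179.9  -0.2 123.8] q [-0.88  0.6   0.35  1.92 -0.32  0.68  0.26] F [-0.2 -0.4 -0.2] w 0.0428 gf 0.0
(0.51, 0.3945, 0.12, 172.9) -> [61.8, 18.0, 32.3] [0.2, -0.2, -49.1] rows 5.7
```

apply_moves --increments '[[[64,19,5],[0,0,-49],0.5],[[64,19,5],[0,0,-49],0.5],[[64,19,5],[0,0,-49],0.5],[[64,19,5],[0,0,-49],0.5],[[64,19,15],[0,0,-49],0.5],[[64,19,30],[0,0,-49],0.5],[[64,19,45],[0,0,-49],0.5],[[64,19,45],[0,0,-49],0.5],[[64,19,45],[0,0,-49],0.5]]'

```text
t: 36.95
ee_pos: [0.514, 0.3886, 0.1069]
tcp_rot: [-3.141, -0.0, 2.998]
wrist_force: [0.2, -0.5, 0.3]
gripper_width: 0.0425
gripper_force: 0.0
```

```bash
python3 - <<'E'
from h import *
st();go((.51,.3945,.019,172.9));show();t=grab_frame('top');s=grab_frame('side')
o=np.zeros((480,800,3),np.uint8);o[:,:400]=cv2.resize(t[90:270,150:300],(400,480));o[:,400:]=cv2.resize(s[110:272,272:407],(400,480));cv2.imwrite('pics/c12.png',o[:,:,::-1])
E
```

```text
t 37.0 pos [0.514  0.3886 0.1069] rot [-180.    -0.   171.8] q [-0.81  0.65  0.11  1.89 -0.12  0.6   0.8 ] F [ 0.2 -0.5  0.3] w 0.0425 gf 0.0
(0.51, 0.3945, 0.019, 172.9) -> [4.8, 5.4, 87.9] [-0.0, -0.0, -1.1] rows 1.8
C [0.7009 0.0628] greenlen 129 yaw 82.7 tri None px [251. 121.]
C [0.6544 0.0753] greenlen 128 yaw 83.1 tri None px [245. 145.]
C [0.6096 0.0981] greenlen 93 yaw 82.1 tri None px [230. 167.]
C [0.5151 0.1275] greenlen 58 yaw 81.7 tri None px [216. 216.]
C [0.4663 0.1339] greenlen 57 yaw 82.1 tri None px [214. 241.]
```

View pics/c12.png

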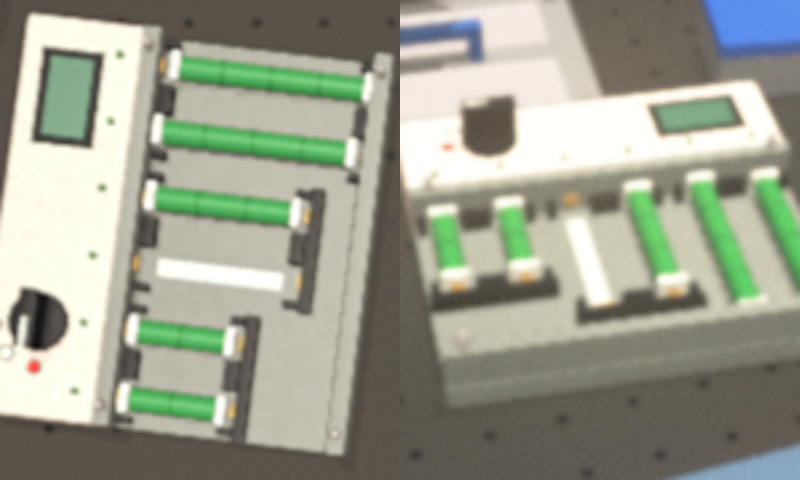

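All five sticks lie flat in bays of matching length, and the spare mid bay is empty. Next I'll fetch the cover.

apply_moves --increments '[[[4.8,5.4,20],[0,0,-1.1],0.5],[[4.8,5.4,45],[0,0,-1.1],0.5],[[4.8,5.4,70],[0,0,-1.1],0.5],[[4.8,5.4,87],[0,0,-1.1],0.5],[[4.8,5.4,87],[0,0,-1.1],0.5],[[4.8,5.4,87],[0,0,-1.1],0],[[4.8,5.4,87],[0,0,-1.1],0],[[4.8,5.4,87],[0,0,-1.1],0],[[4.8,5.4,87],[0,0,-1.1],0],[[4.8,5.4,87],[0,0,-1.1],0],[[4.8,5.4,87],[0,0,-1.1],0]]' --newtons 80

```text
t: 38.25
ee_pos: [0.5106, 0.3953, 0.0215]
tcp_rot: [3.14, 0.001, 3.02]
wrist_force: [-1.8, -0.4, 6.1]
gripper_width: 0.0118
gripper_force: 79.3
```

```bash
python3 - <<'E'
from h import *
st();go((.5798,.0789,.155,172.9))
E
```

```text
t 38.2 pos [0.5106 0.3953 0.0215] rot [1.799e+02 1.000e-01 1.730e+02] q [-0.8   0.77  0.08  1.93 -0.12  0.44  0.82] F [-1.8 -0.4  6.1] w 0.0118 gf 79.33609127998352
(0.5798, 0.0789, 0.155, 172.9) -> [-107.2, -305.4, -133.8] [0.1, 0.1, 0.1] rows 7.0
```

apply_moves --increments '[[[0,0,-15],[0,0,0],0],[[0,0,-45],[0,0,0],0],[[0,0,-90],[0,0,0],0],[[0,0,-134],[0,0,0],0],[[-16,-45,-134],[0,0,0],0],[[-32,-90,-134],[0,0,0],0],[[-47,-135,-134],[0,0,0],0],[[-63,-180,-134],[0,0,0],0],[[-79,-225,-134],[0,0,0],0],[[-95,-270,-134],[0,0,0],0],[[-107,-305,-134],[0,0,0],0],[[-107,-305,-134],[0,0,0],0]]'

```text
t: 39.45
ee_pos: [0.5801, 0.0718, 0.1553]
tcp_rot: [-3.139, 0.002, 3.011]
wrist_force: [-0.1, 0.1, -3.5]
gripper_width: 0.0119
gripper_force: 78.7
```

```bash
python3 - <<'E'
from h import *
for _ in range(3): grab_frame('side')
st();go((.5804,.0789,.155,172.95),(.5804,.0789,.1,172.95))
E
```

```text
t 39.6 pos [0.5792 0.0795 0.1548] rot [180.   0. 173.] q [-0.29  0.53  0.08  2.   -0.07  0.61  1.29] F [-0.5  0.7 -3. ] w 0.0125 gf 78.66559267044067
(0.5804, 0.0789, 0.155, 172.95) -> [-1.3, -0.4, -0.2] [0.0, 0.0, 0.1] rows 0.0
(0.5804, 0.0789, 0.1, 172.95) -> [-1.3, -0.5, 54.8] [0.0, 0.0, 0.1] rows 1.1
```

apply_moves --increments '[[[-1.3,-0.5,25],[0,0,0],0],[[-1.3,-0.5,50],[0,0,0],0],[[-1.3,-0.5,59],[0,0,0],0],[[-1.3,-0.5,59],[0,0,0],0],[[-1.3,-0.5,59],[0,0,0],0],[[-1.3,-0.5,59],[0,0,0],0]]'

```text
t: 40.2
ee_pos: [0.5811, 0.079, 0.0962]
tcp_rot: [3.141, 0.002, 3.021]
wrist_force: [0.9, 0.7, -3.3]
gripper_width: 0.0123
gripper_force: 78.6
```

```bash
python3 - <<'E'
from h import *
st();t=save('top','t13.png');s=save('side','s13.png');go((.5804,.0789,.0715,172.95))
q=state();p=np.array(q['ee_pos']);zc=p[2]-.0215+.005;a=q['tcp_rot'][2]+np.pi;R=np.array([[np.cos(a),-np.sin(a)],[np.sin(a),np.cos(a)]])
tiles={'top':[], 'side':[]}
for n,im in(('top',t),('side',s)):
    for sx,sy in((1,1),(1,-1),(-1,1),(-1,-1)):
        P=np.r_[p[:2]+R@[sx*.128,sy*.0825],zc]; u=proj(n,P)[0]; print(n,sx,sy,u.round(1))
        x,y=np.round(u).astype(int); c=cv2.resize(im[y-12:y+13,x-12:x+13],(200,200),interpolation=cv2.INTER_CUBIC); tiles[n].append(c)
o=np.vstack([np.hstack(tiles['top']),np.hstack(tiles['side'])]);cv2.imwrite('pics/c13.png',o[:,:,::-1])
E
```

```text
t 40.2 pos [0.5811 0.079  0.0962] rot [1.800e+02 1.000e-01 1.731e+02] q [-0.27  0.62  0.06  2.03 -0.08  0.49  1.3 ] F [ 0.9  0.7 -3.3] w 0.0123 gf 78.56281042098999
(0.5804, 0.0789, 0.0715, 172.95) -> [0.7, 0.1, 24.6] [0.0, 0.1, 0.1] rows 0.5
top 1 1 [201.5 102.3]
top 1 -1 [291.  112.7]
top -1 1 [183.2 241.1]
top -1 -1 [273.9 251.9]
side 1 1 [397.  148.1]
side 1 -1 [422.1 197.8]
side -1 1 [279.4 162.7]
side -1 -1 [291.5 215.9]
```

View pics/c13.png

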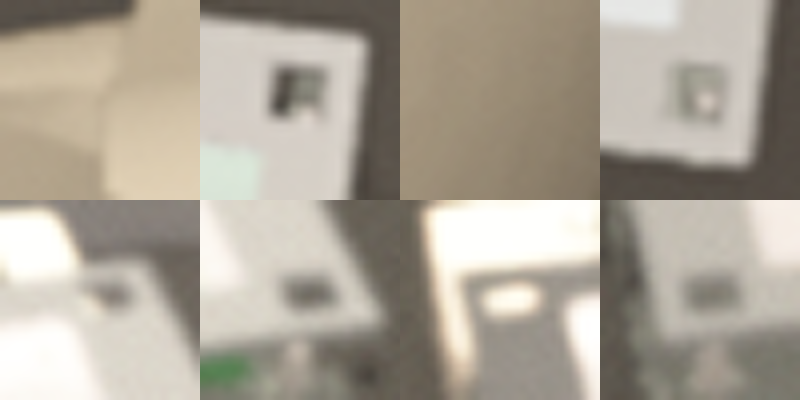

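The holes sit over the pins in both visible tiles: in the top view the pin tip shows inside each hole, about where parallax puts it. Seating slowly.

apply_moves --increments '[[[0.5,0.1,8],[0,0,0.1],0],[[0.5,0.1,12],[0,0,0.1],0],[[0.5,0.1,15],[0,0,0.1],0],[[0.5,0.1,17.5],[0,0,0.1],0],[[0.5,0.1,20],[0,0,0.1],0],[[0.5,0.1,22.5],[0,0,0.1],0],[[0.5,0.1,25],[0,0,0.1],0],[[0.5,0.1,25],[0,0,0.1],0]]'

```text
t: 41.1
ee_pos: [0.5801, 0.0786, 0.0715]
tcp_rot: [3.141, 0.001, 3.018]
wrist_force: [-4.0, -0.0, 15.3]
gripper_width: 0.0123
gripper_force: 81.0
```

```bash
python3 - <<'E'
from h import *
st()
E
```

```text
t 41.1 pos [0.5801 0.0786 0.0715] rot [180.    0.  172.9] q [-0.27  0.65  0.06  2.05 -0.08  0.44  1.3 ] F [-4.  -0.  15.3] w 0.0123 gf 81.03424787521362
```

apply_moves --increments '[[[0,0,1.5],[0,0,0],0],[[0,0,0.5],[0,0,0],0.5],[[0,0,0],[0,0,0],0.5],[[0,0,0],[0,0,0],0.5],[[0,0,-25],[0,0,0],0.5],[[0,0,-70],[0,0,0],0.5],[[0,0,-100],[0,0,0],0.5],[[-10,-48,-100],[0,0,0],0.5],[[-20,-96,-100],[0,0,0],0.5],[[-30,-145,-100],[0,0,0],0.5],[[-40,-193,-100],[0,0,0],0.5],[[-50,-240,-100],[0,0,0],0.5]]'

```text
t: 42.3
ee_pos: [0.6001, -0.1678, 0.1699]
tcp_rot: [-3.142, -0.0, 3.019]
wrist_force: [0.9, 0.7, -0.4]
gripper_width: 0.0429
gripper_force: 0.0
```

```bash
python3 - <<'E'
from h import *
grab_frame('top');st();t=save('top','t14.png');s=save('side','s14.png')
h=hsv(t);x0,y0,x1,y1=138,190,180,250
sub=h[y0:y1,x0:x1]
red=((sub[...,0]<8)|(sub[...,0]>172))&(sub[...,1]>110); grn=(sub[...,0]>45)&(sub[...,0]<85)&(sub[...,1]>100)
D={}
for n,m in(('red',red),('green',grn)):
    for p,a,c in comps(m,4): print(n,a,c+[x0,y0],onz('top',c+[x0,y0],.046).round(4)); D[n]=onz('top',c+[x0,y0],.046)[:2]
dark=sub[...,2]<70
for p,a,c in comps(dark,60):
    print('dark',a,c+[x0,y0],p.min(0)+[x0,y0],p.max(0)+[x0,y0])
a=np.radians(-7.1);R=np.array([[np.cos(a),-np.sin(a)],[np.sin(a),np.cos(a)]])
vr=R@[-.032,0]; th=np.radians(80); vg=R@[-.032*np.cos(th),.032*np.sin(th)]
for n,v in(('red',vr),('green',vg)):
    if n in D: print('axis from',n,D[n]-v)
o=np.zeros((480,800,3),np.uint8);o[:,:400]=cv2.resize(t[90:270,138:288],(400,480),interpolation=cv2.INTER_CUBIC);o[:,400:]=cv2.resize(s[110:272,272:407],(400,480),interpolation=cv2.INTER_CUBIC);cv2.imwrite('pics/c14.png',o[:,:,::-1])
E
```

```text
t 42.4 pos [ 0.5997 -0.1784  0.1702] rot [-1.797e+02  1.000e-01  1.724e+02] q [ 0.15  0.55  0.07  1.9  -0.05  0.69  1.69] F [ 0.4 -8.   0.7] w 0.0426 gf 0.0
red 15 [162.46666667 227.13333333] [0.4917 0.2236 0.046 ]
green 10 [146.8 211. ] [0.5221 0.2533 0.046 ]
dark 152 [165.22368421 210.50657895] [161. 200.] [173. 220.]
axis from red [0.52348722 0.21961996]
axis from green [0.52369977 0.22131288]
```

View pics/c14.png

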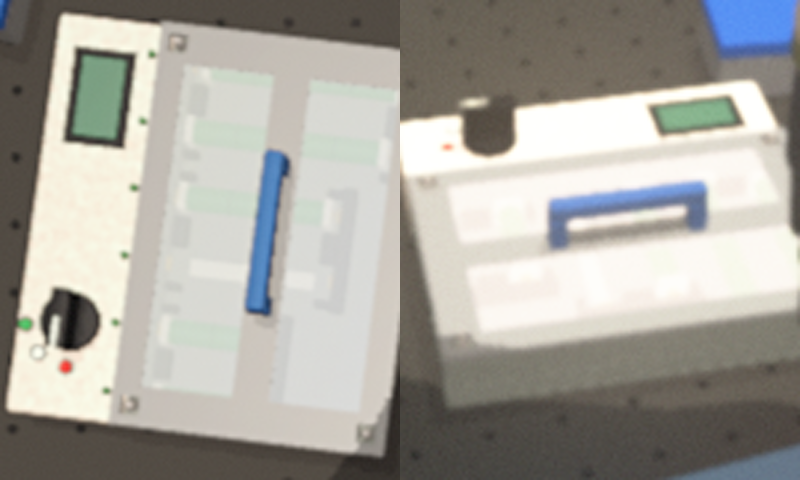

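The cover is seated flat over the pins with the sticks visible through the panes. The knob still points at red: red dot (162.5,227), green dot (147,211).

```bash
python3 - <<'E'
from h import *
t=grab_frame('top');h=hsv(t);m=(h[...,0]>100)&(h[...,0]<125)&(h[...,1]>120);M=np.zeros(m.shape,bool);M[130:225,215:260]=m[130:225,215:260]
for p,a,c in comps(M): print(a,ends(p))
st();go((.5236,.221,.13,172.9),(.5236,.221,.06,172.9))
E
```

```text
390 (array([240.96165, 146.99513], dtype=float32), array([233.40349, 206.54352], dtype=float32), array([237.16924, 176.87436], dtype=float32))
t 42.5 pos [ 0.5998 -0.1674  0.1697] rot [-180.    -0.   172.8] q [ 0.14  0.55  0.07  1.9  -0.05  0.69  1.68] F [-0.3  0.3 -0.6] w 0.0429 gf 0.0
(0.5236, 0.221, 0.13, 172.9) -> [124.5, 375.7, 39.6] [-0.0, -0.0, -0.1] rows 8.0
(0.5236, 0.221, 0.06, 172.9) -> [124.5, 375.7, 109.6] [-0.0, -0.0, -0.1] rows 8.2
```

apply_moves --increments '[[[124,374,5],[0,0,0],0.5],[[124,374,5],[0,0,0],0.5],[[124,374,5],[0,0,0],0.5],[[124,374,5],[0,0,0],0.5],[[124,374,5],[0,0,0],0.5],[[124,374,5],[0,0,0],0.5],[[124,374,5],[0,0,0],0.5],[[124,374,5],[0,0,0],0.5],[[124,374,30],[0,0,0],0.5],[[124,374,55],[0,0,0],0.5],[[124,374,55],[0,0,0],0.5],[[124,374,55],[0,0,0],0.5]]'

```text
t: 43.7
ee_pos: [0.5223, 0.2215, 0.1151]
tcp_rot: [-3.141, -0.001, 3.02]
wrist_force: [1.0, 0.3, 0.5]
gripper_width: 0.0428
gripper_force: 0.0
```

```bash
python3 - <<'E'
from h import *
grab_frame('side');grab_frame('side')
st();go((.5236,.221,.06,172.9))
E
```

```text
t 43.8 pos [0.5234 0.2211 0.1161] rot [1.80e+02 1.00e-01 1.73e+02] q [-0.56  0.57  0.08  2.07 -0.09  0.51  1.04] F [ 0.3 -0.4  0.5] w 0.0427 gf 0.0
(0.5236, 0.221, 0.06, 172.9) -> [-0.2, -0.1, 56.1] [0.0, 0.1, 0.1] rows 1.1
```

apply_moves --increments '[[[0,0,20],[0,0,0],0.5],[[0,0,40],[0,0,0],0.5],[[0,0,54],[0,0,0],0.5],[[0,0,54],[0,0,0],0.5],[[0,0,54],[0,0,0],0.1],[[0,0,54],[0,0,0],0],[[0,0,54],[0,0,0],0],[[0,0,54],[0,0,0],0],[[0,0,54],[0,0,0],0],[[0,0,54],[0,0,0],0]]' --newtons 30

```text
t: 44.8
ee_pos: [0.5234, 0.2197, 0.0622]
tcp_rot: [-3.141, 0.001, 3.017]
wrist_force: [-0.5, -5.3, 7.0]
gripper_width: 0.0133
gripper_force: 31.2
```

```bash
python3 - <<'E'
from h import *
st();print(state()['wrist_torque'])
E
```

```text
t 44.8 pos [0.5234 0.2197 0.0622] rot [-180.     0.   172.9] q [-0.54  0.66  0.06  2.09 -0.1   0.39  1.05] F [-0.5 -5.3  7. ] w 0.0133 gf 31.19446098804474
[-1.03404834  0.14974593  0.04017355]
```

apply_moves --increments '[[[0,-1,0],[0,0,7],0],[[0,-1,0],[0,0,14],0],[[0,-1,0],[0,0,21],0],[[0,-1,0],[0,0,28],0],[[0,-1,0],[0,0,35],0],[[0,-1,0],[0,0,42],0],[[0,-1,0],[0,0,49],0],[[0,-1,0],[0,0,56],0],[[0,-1,0],[0,0,63],0],[[0,-1,0],[0,0,70],0],[[0,-1,0],[0,0,76],0],[[0,-1,0],[0,0,80.5],0]]'

```text
t: 46.0
ee_pos: [0.524, 0.2199, 0.0622]
tcp_rot: [3.139, -0.001, 1.609]
wrist_force: [0.8, -2.3, 4.1]
gripper_width: 0.0134
gripper_force: 30.9
```

```bash
python3 - <<'E'
from h import *
st();print(state()['wrist_torque'])
E
```

```text
t 46.0 pos [0.524  0.2199 0.0622] rot [179.9  -0.   92.2] q [-0.77  0.7   0.41  2.11 -0.63  0.45  0.17] F [ 0.8 -2.3  4.1] w 0.0134 gf 30.93699038028717
[-0.45704781 -0.19895417  0.02261369]
```

Turned by 80.7°. Releasing and rising clear.

apply_moves --increments '[[[0,0,0],[0,0,0],0],[[0,0,0],[0,0,0],0.4],[[0,0,0],[0,0,0],0.4],[[0,0,0],[0,0,0],0.4],[[0,0,-25],[0,0,0],0.4],[[0,0,-70],[0,0,0],0.4],[[0,0,-110],[0,0,0],0.4],[[-50,0,-110],[0,0,0],0.4],[[-100,0,-110],[0,0,0],0.4],[[-150,0,-110],[0,0,0],0.4],[[-200,0,-110],[0,0,0],0.4],[[-250,0,-110],[0,0,0],0.4]]'

```text
t: 47.2
ee_pos: [0.5335, -0.0316, 0.1713]
tcp_rot: [3.141, -0.0, 1.614]
wrist_force: [1.8, -0.5, -0.2]
gripper_width: 0.034
gripper_force: 0.0
```

apply_moves --increments '[[[-45,0,0],[0,0,0],0.4],[[-90,0,0],[0,0,0],0.4],[[-130,0,0],[0,0,0],0.4],[[-130,0,0],[0,0,0],0.4],[[-130,0,0],[0,0,0],0.4],[[-130,0,0],[0,0,0],0.4]]'

```text
t: 47.8
ee_pos: [0.5391, -0.1586, 0.1709]
tcp_rot: [-3.141, -0.001, 1.615]
wrist_force: [-0.3, 0.1, -0.7]
gripper_width: 0.0343
gripper_force: 0.0
```

```bash
python3 - <<'E'
from h import *
st();t=save('top','t15.png');h=hsv(t)
K=np.array([.5236,.2195])
# white pointer on knob: bright pixels inside the knob top disc
cz=proj('top',[[K[0],K[1],.083]])[0]; print('knob top px',cz)
M=np.zeros(h.shape[:2],bool); cv2.circle(mm:=np.zeros(h.shape[:2],np.uint8),tuple(int(round(v)) for v in cz),11,1,-1)
b=(mm>0)&(h[...,2]>150)&(h[...,1]<60)
for p,a,c in comps(b,4):
    w=onz('top',c,.083)[:2]-K; print('white',a,c.round(1),(w*1e3).round(1))
d=(mm>0)&(h[...,2]<75)
for p,a,c in comps(d,30): print('dark',a,[e.round(1) for e in ends(p)])
g=proj('top',[[.5221,.2533,.046],[.4917,.2236,.046]]);print('green/red dots px',g)
for y in range(196,226): print(y,' '.join('%3d'%v for v in t[y,145:180].mean(1)))
m=(h[...,0]>100)&(h[...,0]<125)&(h[...,1]>120);M[130:225,215:260]=m[130:225,215:260]
for p,a,c in comps(M): print(a,[e.round(1) for e in ends(p)])
E
```

```text
t 47.8 pos [ 0.5391 -0.1586  0.1709] rot [-1.80e+02 -1.00e-01  9.25e+01] q [-0.18  0.54  0.53  2.06 -0.44  0.66  0.69] F [-0.3  0.1 -0.7] w 0.0343 gf 0.0
knob top px [159.03188736 208.13273806]
white 62 [155.3 200.9] [13.2  6.9]
white 32 [153.4 208.3] [-0.2 10.2]
white 19 [152.7 215.3] [-12.9  11.3]
dark 210 [array([166.2, 200.6], dtype=float32), array([157.7, 217.9], dtype=float32), array([161.9, 209.4], dtype=float32)]
green/red dots px [[146.78512925 210.98982364]
 [162.4531997  227.15078223]]
196  72 141 215 237 237 235 235 236 237 238 238 236 236 238 238 238 239 240 241 240 239 238 240 238 237 236 239 240 240 239 238 238 240 241 240
197  77 148 219 237 237 235 235 236 238 238 238 236 235 238 240 243 243 240 240 241 243 244 244 242 239 237 238 240 238 237 236 236 238 240 242
198  82 162 221 237 237 236 237 238 238 238 239 238 237 238 239 240 238 226 220 222 233 239 240 241 241 240 240 239 238 236 236 236 237 239 241
199  97 178 225 237 237 237 238 238 238 238 239 239 237 230 216 203 190 167 154 158 174 186 193 211 229 237 241 241 240 238 238 238 238 240 241
200 109 190 229 238 23
[... 3138 characters left out ...]
241 243
222 241 242 241 234 211 225 245 249 238 199 200 229 240 240 239 232 226 220 216 215 217 219 224 234 239 241 242 242 241 241 242 241 241 242 243
223 242 242 241 236 216 222 237 238 222 196 212 233 238 239 239 238 235 233 233 236 238 240 240 240 241 242 243 242 241 242 242 240 240 242 244
224 242 242 241 240 230 217 208 205 196 209 232 240 240 239 238 232 215 205 214 229 239 242 242 241 239 242 243 242 241 241 241 241 241 243 243
225 239 239 239 241 239 231 220 214 215 228 239 241 240 240 235 213 182 164 172 197 225 239 242 241 240 241 242 241 241 240 240 240 242 243 243
390 [array([241., 147.], dtype=float32), array([233.4, 206.5], dtype=float32), array([237.2, 176.9], dtype=float32)]
```

The pointer runs level to the left towards the green dot (row 208, columns 147–158), and the cover handle sits where it did at the start.

```bash
python3 -c "
from rig import order
print(order.job_done())"
```

```text
the job is handed in; nothing more can be done
None
```

I handed the job in: all five sticks lie in bays of matching length, the cover is back down over its pins, and after that I turned the selector from red to green; the result of the judging was not shown.

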